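# Set out tissue cassettes on the cold plate

### The arm

A 6-joint arm with a two-finger parallel gripper is mounted at the origin on the work surface. World frame = base frame: x ahead of the robot, y to its left, z up, the work surface at z = 0. Lengths are in m, angles in rad, forces in N, time in s.
With the tool pointing down it reaches from about 0.275 to 0.975 m from the base axis. Payload 8.4 kg.
Tool frame: the origin (TCP) lies at the very end of the fingers, on their centre line; the grasp point (between the pads) lies 19 mm behind it; z points along the fingers, y is the line along which they close (so a half turn about z gives the same grasp; the last joint's range is limited). The gripper opens to 92 mm and grips with 3 to 60 N. Pads are 20 mm wide; open, the fingers measure 128 mm over their backs; the gripper's body (75 mm by 189 mm) begins 69 mm behind the grasp point.
Start: joints at [1.261, 0.353, 1.633, -0, 1.155, -0.002], TCP at [0.189, 0.596, 0.215] pointing down, gripper open.
Joint ranges: [-2.63, 2.63], [-0.92, 2.1], [0.06, 2.66], [-1.3, 4.44], [0, 2.69], [-3.02, 3.02]. Speed limits (rad/s): [2.22, 2.22, 2.79, 3.14, 3.14, 3.14].

### API

Orientations are given as a rotation vector (axis times angle).
In Python, from rig import * gives the robot as it stands.
- The arm moves only by the tool jog_arm, never from a script. Its arguments are lists of equal length, an entry for each row: "xyz": the shift along the tool's x, y, z scaled (see below), a list of three; "twist": the turn, a rotation vector about the tool's x, y, z scaled (see below), a list of three; "hand": the opening, from 0 (shut) to 1 (fully open). A call has exactly 5 rows; each row shifts and turns the commanded pose from where the row before left it, along the tool's axes as they then stand; what a row does not reach is not made up. The controller multiplies each number of a shift by 2.5 cm and each number of a turn by 5 degrees. A row lasts 1/12 s, in which the tool goes at most 41.7 mm and 7.16 degrees, less where a joint would pass 70% of its speed; a pose out of reach is approached as far as the arm can. A call with a number of a shift or a turn outside -1 to 1 is refused whole. A call with a gripper value outside its range is refused whole. The fingers move at their own pace and stop on an object; "force" is the grip in N (left out, the last holds). Time passes only in rows, so rows that do not move let the fingers close, or fill a call up. It gives the time, the measured TCP pose, the force, the opening and the grip force at its end, in the units of the state.
- sense(): the state, without advancing time (a new reading comes with each control period).
- camera(name): name is "scene" or "side" or "wrist"; returns (picture, depth): 420x560x3 uint8, blue, green, red; 420x560 float32, m along the optical axis (not along the pixel's ray), 0 where there is no reading.
- camera_info(name): a dict with "fx", "fy", "cx", "cy" (pixels), "R" (3x3) and "t" (3): a world point X has camera coordinates R X + t. Camera axes: x right, y down, z forward; pixel columns grow to the right and rows downward; lengths in m; the calibration is good to about 2 mm. A picture is of the moment at which its call begins: read the wrist's pose just before it. camera_info takes no time and is no camera call; for the wrist camera it gives the pose at the moment of the call.
- job_done(): hands the job in; it is judged then, once.
The state is a dict: "time_s": time; "qpos": joint angles; "joint_velocities": joint speeds; "tau": joint torques, N m; "eef_pos": TCP position; "tcp_rot": TCP orientation; "wrist_force": force on the tool from outside, world axes, zero at the start; "torque": the same for the moment, N m; "finger_gap": finger opening in m; "grip_force": force on a finger pad.
Only numpy, scipy, OpenCV 4.12 (cv2) and the standard library are available. Lean on these libraries where they do the work, as an engineer would, in place of code of your own. Each camera call takes 0.05 s, during which the arm holds its last target. There are 200 camera calls.

### The job

Pull the cabinet's upper drawer out to its stop and lay every coloured cassette from it flat on the sloped cold plate, side by side and inside the rims. When all are on the plate, push the drawer fully home, and then switch the cooler on by swinging its lever all the way over. The steel mould stays in the drawer; leave the lower drawer and everything else on the bench alone.

Things in the scene. Friction and masses are not known exactly. Their poses are not given: they have to be found in the camera images.
- cabinet: Grey filing cabinet, fixed, 220 deep (x) x 280 wide (y) x 124 high, two blue drawer fronts at its -x side. Origin: centre of its underside; x points from front to back. Yawed at most 5 degrees. It stands on one side of the robot's centre line, the cooler on the other; which is which varies. Drawer fronts are 15 thick, 47 high; the upper one's top is 110 above the table.
- cabinet_drawer0 (a joint): Upper drawer, m pulled out along the cabinet's -x: 0 fully home, 0.150 at its stop; starts 0 to 8 mm out. About 1 N of friction; stays where it is left. Its front compartment, which holds the cassettes, is inside 134 long (x) x 238 wide (y), closed at the back by a cross wall 6 thick; floor 72 above the table, wall tops 102. With the drawer at its stop all of it is open from above.
- cabinet_drawer0_handle (a point): Middle of the upper drawer's bar handle: round steel bar, 11 diameter, 120 long, level along the cabinet's y, 35 in front of the drawer's face (free gap 29), 91 above the table, on posts 51 to either side. Axes as the cabinet's. The compartment's inside runs from 56 to 190 behind this point (+x); its floor is 19 below it.
- cabinet_drawer1 (a joint): Lower drawer, m pulled out, closed at 0; not to be opened. Its handle is 50 below the upper one.
- plate: Aluminium cold plate of the white cooler, fixed, sloped 15 degrees, facing the robot. Origin: centre of its top face, 65 above the table; x up the slope, y along its width, z square to it. Flat area 100 (x) x 300 (y) inside rims 5 thick, 8 high at the lower edge, 6 elsewhere. The cooler (310 wide) reaches 60 in front of this origin and 280 behind; behind the plate a level deck 80 above the table.
- switch (a joint): Toggle lever on the deck behind the middle of the plate, turning about the plate's y axis: 0 = off (leaning 0.5 rad towards the robot), 1.0 rad = on (leaning 0.5 rad away from the robot). Starts 0 to 0.1. Push it over the top with about 1 N; it stays where it is left. On means at least 0.85.
- switch_tip (a point): Centre of the red ball (26 diameter) at the lever's tip, 60 from its pivot; about 155 above the table in both end positions. From off to on it moves 58 horizontally away from the robot. Its block's top is 105 above the table.
- cassette_a: Closed orange plastic tissue cassette, a slab 40 (x) x 28 (y) x 8 (z), about 20 g, both large faces slotted alike (either may be up). Origin: its centre. Starts flat on the tray floor of the upper drawer, its x within 12 degrees of the cabinet's x; may be absent.
- cassette_b: Closed yellow plastic tissue cassette, a slab 40 (x) x 28 (y) x 8 (z), about 20 g, both large faces slotted alike (either may be up). Origin: its centre. Starts flat on the tray floor of the upper drawer, its x within 12 degrees of the cabinet's x; may be absent.
- cassette_c: Closed green plastic tissue cassette, a slab 40 (x) x 28 (y) x 8 (z), about 20 g, both large faces slotted alike (either may be up). Origin: its centre. Starts flat on the tray floor of the upper drawer, its x within 12 degrees of the cabinet's x; may be absent.
- cassette_d: Closed pink plastic tissue cassette, a slab 40 (x) x 28 (y) x 8 (z), about 20 g, both large faces slotted alike (either may be up). Origin: its centre. Starts flat on the tray floor of the upper drawer, its x within 12 degrees of the cabinet's x; may be absent.
- cassette_e: Closed light blue plastic tissue cassette, a slab 40 (x) x 28 (y) x 8 (z), about 20 g, both large faces slotted alike (either may be up). Origin: its centre. Starts flat on the tray floor of the upper drawer, its x within 12 degrees of the cabinet's x; may be absent.
- mould: Small open steel base mould, 36 x 26 x 10 high, lying in the upper drawer among the cassettes; it stays in the drawer. Origin: centre of its underside.
- jar: Amber jar, 52 diameter, 75 high, standing on the cabinet top near its back. Origin: centre of its underside. Not to be moved.
- brush_teal: Brush with teal handle, 200 long, 50 wide, 16 high, lying on the bench. Origin: under its middle. Not to be moved.
- brush_wood: Brush with wooden handle, 180 long, 42 wide, 16 high, lying on the bench. Origin: under its middle. Not to be moved.
- brush_fine: Thin red brush, 170 long, 8 thick, lying on the bench between cabinet and cooler, pointing away from the robot. Origin: under its middle. Not to be moved.
- dish: Open glass dish 100 x 75 x 50 high on the bench. Origin: centre of its underside. Not to be moved.
- beaker: Glass beaker, 66 diameter, 80 high, on the bench. Origin: centre of its underside. Not to be moved.

How it is judged:
On the way, in this order (a step that is already met when the one before it is completed fails the run):
1. the upper drawer is pulled out to its stop (value of joint cabinet_drawer0 above 0.143 m), for 0.2 s.
2. all cassettes lie flat on the cold plate (x of cassette_a in the frame of plate between -0.036 and 0.036 m and y of cassette_a in the frame of plate between -0.137 and 0.137 m and z of cassette_a in the frame of plate between 0.0015 and 0.0065 m and angle between the z axis of each of cassette_a, cassette_b, cassette_c, cassette_d, cassette_e and the z axis of plate, either way round below 0.12 rad and linear speed of each of cassette_a, cassette_b, cassette_c, cassette_d, cassette_e below 0.03 m/s and x of cassette_b in the frame of plate between -0.036 and 0.036 m and y of cassette_b in the frame of plate between -0.137 and 0.137 m and z of cassette_b in the frame of plate between 0.0015 and 0.0065 m and x of cassette_c in the frame of plate between -0.036 and 0.036 m and y of cassette_c in the frame of plate between -0.137 and 0.137 m and z of cassette_c in the frame of plate between 0.0015 and 0.0065 m and x of cassette_d in the frame of plate between -0.036 and 0.036 m and y of cassette_d in the frame of plate between -0.137 and 0.137 m and z of cassette_d in the frame of plate between 0.0015 and 0.0065 m and x of cassette_e in the frame of plate between -0.036 and 0.036 m and y of cassette_e in the frame of plate between -0.137 and 0.137 m and z of cassette_e in the frame of plate between 0.0015 and 0.0065 m), for 0.3 s.
3. the upper drawer is pushed fully home (value of joint cabinet_drawer0 below 0.006 m), for 0.2 s.
4. the cooler's lever is swung over to on (value of joint switch above 0.85 rad), for 0.2 s.
At the end, for the whole second after the job is handed in: Every cassette present rests flat on the plate (centre 1.5 to 6.5 mm above its surface, within 36 mm of its centre along the slope and 137 mm across, tilt under 0.12 rad), the upper drawer is within 6 mm of home with the mould inside, the lower one shut, the lever past 0.85 rad (all of step 2 and x of mould in the frame of cabinet_drawer0_handle between 0.04 and 0.25 m and y of mould in the frame of cabinet_drawer0_handle between -0.125 and 0.125 m and z of mould in the frame of cabinet_drawer0_handle between -0.04 and 0 m and value of joint cabinet_drawer0 below 0.006 m and value of joint switch above 0.85 rad and value of joint cabinet_drawer1 below 0.01 m); the robot touches nothing.
It fails at once if a bystander (jar, brush, dish or beaker) is moved more than 5 cm (distance of any of jar, brush_teal, brush_wood, brush_fine, dish, beaker from where it was at the start of the episode above 0.05 m).
It fails at once if the lower drawer is opened (value of joint cabinet_drawer1 above 0.03 m).
It fails at once if the mould is lifted out of the drawer (z of mould in the frame of cabinet_drawer0_handle above 0.04 m).
Of cassette_a, cassette_b, cassette_c, cassette_d, cassette_e only 3 to 5 are there at a start; the rules pass over those that are not, and their reading is None.
At some moment in a run one of cassette_a, cassette_b, cassette_c, cassette_d, cassette_e may be knocked a few centimetres aside while the robot is not near it.
Once in a run the grip may slacken for a moment while it holds something.
It also fails if it takes over 210 s, if anything falls off the work surface, if the arm or the gripper's body presses on something with over 40 N, if the wrist force passes 120 N, or if a joint passes its speed limit or range.

## Working session

There is one attempt and no reset: what is moved stays moved. The work goes in short steps, Python scripts to look and compute and a tool call to move; the robot and the scene stay as the last step left them, time stands still between calls to the robot, and variables do not carry over. Pictures are saved under pics/ and viewed, at most 14 in all, crops included, and the job is handed in when it is done.

Besides the shell and the picture viewer there is one more tool, called after "Emit:" by a JSON object that holds its "fn" and its "kwargs". jog_arm: Moves the arm, as the interface text tells. Its arguments: {"type":"object","properties":{"xyz":{"type":"array"},"twist":{"type":"array"},"hand":{"type":"array"},"force":{"type":"number"}},"required":["xyz","twist","hand"]}

```bash
mkdir -p pics; ls
python3 - <<'E'
from rig import *
import cv2,numpy as np
s=sense();print(s)
for n in ("scene","side","wrist"):
    i=camera_info(n);p,d=camera(n);cv2.imwrite(f"pics/{n}0.png",p);np.save(f"pics/{n}0.npy",d)
    print(n,i)
E
```

```text
pics
{'time_s': 0.0, 'qpos': array([ 1.26058776e+00,  3.53592732e-01,  1.63410636e+00, -7.70289981e-06,
        1.15521926e+00, -2.36862545e-03]), 'joint_velocities': array([ 0.0001462 , -0.00081862, -0.00070286,  0.00067827,  0.00052242,
        0.00044805]), 'tau': array([-8.75257210e-04, -5.93846047e+01, -3.34213364e+01,  6.95921271e-02,
        2.34213058e-02, -1.55816879e-04]), 'eef_pos': array([0.18921124, 0.59516239, 0.2139102 ]), 'tcp_rot': array([-4.81611263e-01, -3.10425482e+00,  2.05861187e-03]), 'wrist_force': array([ 0.50055342,  0.25939335, -0.11348146]), 'torque': array([ 0.0420848 , -0.03925892, -0.03326417]), 'grip_force': 0.0, 'finger_gap': 0.09178248041957054}
scene {'fx': 457.5013915423062, 'fy': 457.5013915423062, 'cx': 283.77395842187235, 'cy': 209.45421526165606, 'R': array([[ 0.6640361 ,  0.74766727, -0.00705123],
       [ 0.50410911, -0.45464641, -0.7342824 ],
       [-0.55220473,  0.48403543, -0.67880751]]), 't': array([-0.39067691, -0.20629544,  2.06160607])}
side {'fx': 416.1403165131618, 'fy': 416.1403165131618, 'cx': 275.7601481792922, 'cy': 208.65934741995886, 'R': array([[ 0.85759881, -0.51400246, -0.01804856],
       [-0.31640772, -0.49960168, -0.80640208],
       [ 0.40547556,  0.69728017, -0.59109215]]), 't': array([-0.47604521,  0.26779281,  1.14160059])}
wrist {'fx': 308.8145230752141, 'fy': 308.8145230752141, 'cx': 281.14895035064336, 'cy': 214.29150033108627, 'R': array([[ 3.03335339e-01,  9.52883688e-01, -5.90753004e-04],
       [ 9.25609338e-01, -2.94505602e-01,  2.37726322e-01],
       [ 2.26351554e-01, -7.26576008e-02, -9.71331996e-01]]), 't': array([-0.62461292, -0.02661229,  0.3896143 ])}
```

View pics/scene0.png

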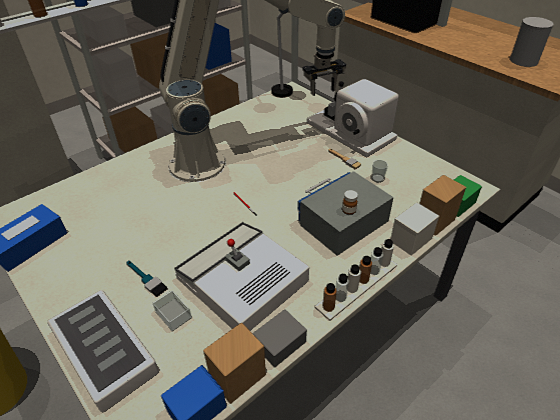

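View pics/side0.png

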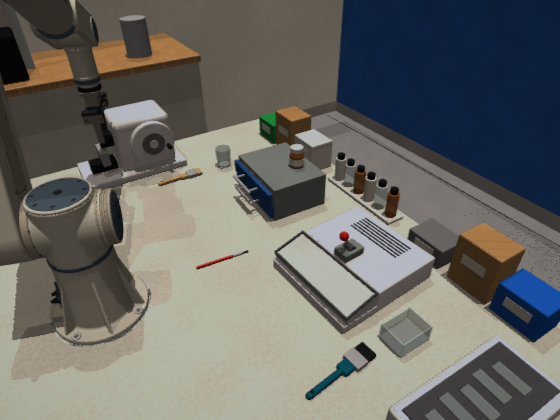

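The scene view shows the cabinet on the left (+y) around (345,210) and the cooler on the right with its plate near (220,250) and the red ball at (231,243). The side view shows the upper handle near (250,185), the plate at (325,272) and the ball at (344,236).

```bash
cat > h.py <<'E'
from rig import *
import cv2,numpy as np
from scipy.spatial.transform import Rotation as Ro
def cloud(n,d=None,i=None):
    i=i or camera_info(n)
    if d is None: d=camera(n)[1]
    v,u=np.mgrid[:420,:560]
    c=np.stack([(u-i['cx'])/i['fx']*d,(v-i['cy'])/i['fy']*d,d],-1)
    W=(c-i['t'])@i['R']; W[d==0]=np.nan
    return W
def ray(i,u,v,z):
    c=i['R'].T@np.array([(u-i['cx'])/i['fx'],(v-i['cy'])/i['fy'],1]); o=-i['R'].T@i['t']
    return o+c*(z-o[2])/c[2]
E
python3 - <<'E'
from h import *
for n in ("scene","side"):
    W=cloud(n,np.load(f"pics/{n}0.npy"));P=cv2.imread(f"pics/{n}0.png")
    hsv=cv2.cvtColor(P,cv2.COLOR_BGR2HSV)
    def rect(m,nm):
        k,l,st,_=cv2.connectedComponentsWithStats(m.astype(np.uint8))
        j=1+np.argmax(st[1:,4]);p=W[l==j]
        (c,s,a)=cv2.minAreaRect(p[:,:2].astype(np.float32));print(n,nm,len(p),np.round(c,4),np.round(s,4),round(a,2),p[:,2].mean().round(4));return p
    z=W[...,2];x=W[...,0];y=W[...,1]
    reg=(x>.25)&(x<1.1)&(abs(y)<.6)
    rect(reg&(abs(z-.124)<.005)&(y>0),'cabtop')
    rect(reg&(abs(z-.08)<.005)&(y<.1),'deck')
    red=((hsv[...,0]<6)|(hsv[...,0]>174))&(hsv[...,1]>150)&(hsv[...,2]>80)&(z>.13)&reg
    v,u=np.nonzero(red);print(n,'ball',u.mean(),v.mean(),W[red].mean(0),len(u))
    blue=(hsv[...,0]>95)&(hsv[...,0]<125)&(hsv[...,1]>120)&reg&(z>.06)&(y>0)
    if blue.any(): p=W[blue];print(n,'blue',len(p),p.min(0),p.max(0),p.mean(0))
    # plate band: sloped surface points
    m=reg&(y<.1)&(z>.05)&(z<.079)
    p=W[m]; 
    if len(p)>50:
        A=np.c_[p[:,:2],np.ones(len(p))]
        k=np.ones(len(p),bool)
        for _ in range(8):
            co=np.linalg.lstsq(A[k],p[k,2],rcond=None)[0];k=abs(A@co-p[:,2])<.003
        print(n,'plate',co,np.degrees(np.arctan(np.hypot(*co[:2]))),np.degrees(np.arctan2(co[1],co[0])),k.sum());
        (c,s,a)=cv2.minAreaRect(p[k][:,:2].astype(np.float32));print(c,s,a)
    for nm,cc,r in (('jar',None,0),):pass
    m=reg&(y>0)&(z>.085)&(z<.098)
    p=W[m];print('handle?',len(p))
    q=p[np.argsort(p[:,0])[:30]];print(np.round(q[:12],4))
E
```

```text
scene cabtop 2429 [0.7023 0.2096] [0.2882 0.2113] 87.6 0.1242
scene deck 4887 [ 0.6997 -0.2525] [0.2625 0.3141] 4.12 0.0804
scene ball 230.6060606060606 241.5151515151515 [ 0.62317057 -0.25927235  0.16625114] 33
scene blue 93 [0.25833795 0.03329898 0.06659556] [0.9537986  0.59922496 0.55768146] [0.61922937 0.18157971 0.11455034]
scene plate [ 0.0120057  -0.0006382   0.05906239] 0.6888138570533288 -3.0428465405484073 1702
(0.7370036244392395, -0.2611994743347168) (0.484403520822525, 0.6980960369110107) 2.7569613456726074
handle? 632
[[0.2951 0.5977 0.0976]
 [0.2979 0.5957 0.0889]
 [0.3076 0.5914 0.0953]
 [0.3149 0.597  0.0964]
 [0.319  0.5992 0.0974]
 [0.3195 0.5999 0.0865]
 [0.3238 0.5941 0.0964]
 [0.3294 0.5959 0.0876]
 [0.3319 0.5923 0.0957]
 [0.3332 0.5978 0.0939]
 [0.3392 0.5913 0.0942]
 [0.3431 0.5937 0.095 ]]
side cabtop 2107 [0.7026 0.212 ] [0.2865 0.2101] 88.11 0.1248
side deck 5533 [ 0.6947 -0.25  ] [0.2656 0.3161] 3.29 0.0806
side ball 343.82978723404256 235.0212765957447 [ 0.61430529 -0.26065074  0.16524128] 47
side blue 503 [0.57280658 0.07610317 0.06003563] [0.59857719 0.34936172 0.11659877] [0.58223355 0.19013191 0.0965677 ]
side plate [0.01670993 0.00554689 0.05721517] 1.0086752234079948 18.363691865736097 2103
(0.7320254445075989, -0.250858336687088) (0.6959987878799438, 0.49363458156585693) 89.82579040527344
handle? 663
[[0.3031 0.5955 0.0853]
 [0.3088 0.5965 0.092 ]
 [0.3097 0.5967 0.0961]
 [0.313  0.5988 0.0897]
 [0.314  0.5995 0.0935]
 [0.3169 0.5999 0.088 ]
 [0.3202 0.5974 0.0882]
 [0.3215 0.5954 0.0976]
 [0.3243 0.5947 0.0926]
 [0.3372 0.598  0.0917]
 [0.3377 0.5968 0.0965]
 [0.3401 0.5979 0.0864]]
```

Run:
```python
import cv2
a=cv2.imread('pics/side0.png')[110:320,180:460];cv2.imwrite('pics/crop1.png',cv2.resize(a,None,fx=2.8,fy=2.8,interpolation=cv2.INTER_CUBIC))
```

```text
(no output)
```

View pics/crop1.png

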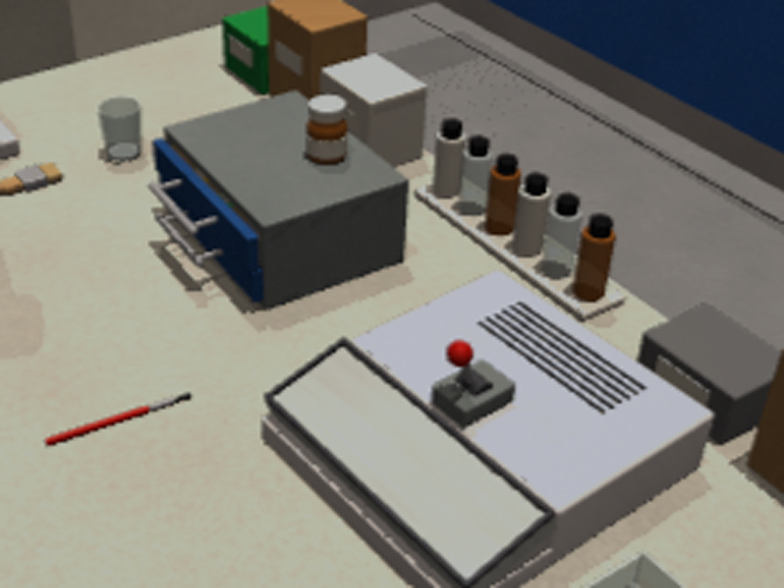

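The crop shows both bar handles (upper bar from crop (152,185) to (215,225)), the empty plate with dark rims, and the lever leaning toward the robot. I'll move near the cabinet front and turn the tool y onto the cabinet x.

Emit:
{"fn": "jog_arm", "kwargs": {"xyz": [[-1, -0.75, -0.3], [-1, -0.75, -0.3], [-1, -0.75, -0.3], [-1, -0.75, -0.3], [-1, -0.75, -0.3]], "twist": [[0, 0, 0], [0, 0, 0], [0, 0, 0], [0, 0, 0], [0, 0, 0]], "hand": [1, 1, 1, 1, 1]}}

```text
time_s: 0.57
eef_pos: [0.2805, 0.467, 0.2521]
tcp_rot: [-0.481, -3.104, 0.001]
wrist_force: [0.5, 0.8, 0.6]
finger_gap: 0.0919
grip_force: 0.0
```

Emit:
{"fn": "jog_arm", "kwargs": {"xyz": [[-1, -0.75, -0.3], [-1, -0.75, -0.3], [-1, -0.75, -0.3], [-1, -0.75, -0.3], [-1, -0.75, -0.3]], "twist": [[0, 0, 0], [0, 0, 0], [0, 0, 0], [0, 0, 0], [0, 0, 0]], "hand": [1, 1, 1, 1, 1]}}

```text
time_s: 0.98
eef_pos: [0.3713, 0.3397, 0.2898]
tcp_rot: [-0.481, -3.104, 0.0]
wrist_force: [1.0, 0.1, 0.8]
finger_gap: 0.0918
grip_force: 0.0
```

Emit:
{"fn": "jog_arm", "kwargs": {"xyz": [[-1, -0.75, -0.3], [-1, -0.75, -0.3], [-1, -0.75, -0.3], [-1, -0.75, -0.3], [-1, -0.75, -0.3]], "twist": [[0, 0, 0], [0, 0, 0], [0, 0, 0], [0, 0, 0], [0, 0, 0]], "hand": [1, 1, 1, 1, 1]}}

```text
time_s: 1.4
eef_pos: [0.462, 0.2125, 0.3274]
tcp_rot: [-0.482, -3.104, 0.0]
wrist_force: [0.5, -0.4, 0.2]
finger_gap: 0.092
grip_force: 0.0
```

Emit:
{"fn": "jog_arm", "kwargs": {"xyz": [[0, 0, 0], [0, 0, 0], [0, 0, 0], [0, 0, 0], [0, 0, 0]], "twist": [[0, 0, 1], [0, 0, 1], [0, 0, 1], [0, 0, 1], [0, 0, 1]], "hand": [1, 1, 1, 1, 1]}}

```text
time_s: 1.82
eef_pos: [0.4614, 0.2137, 0.3269]
tcp_rot: [-1.149, -2.924, 0.0]
wrist_force: [0.8, -0.2, -0.4]
finger_gap: 0.0921
grip_force: 0.0
```

Emit:
{"fn": "jog_arm", "kwargs": {"xyz": [[0, 0, 0], [0, 0, 0], [0, 0, 0], [0, 0, 0], [0, 0, 0]], "twist": [[0, 0, 1], [0, 0, 1], [0, 0, 1], [0, 0, 1], [0, 0, 1]], "hand": [1, 1, 1, 1, 1]}}

```text
time_s: 2.23
eef_pos: [0.4613, 0.2139, 0.3268]
tcp_rot: [-1.754, -2.606, 0.001]
wrist_force: [0.7, 0.4, 0.1]
finger_gap: 0.092
grip_force: 0.0
```

Emit:
{"fn": "jog_arm", "kwargs": {"xyz": [[0, 0, 0], [0, 0, 0], [0, 0, 0], [0, 0, 0], [0, 0, 0]], "twist": [[0, 0, 1], [0, 0, 1], [0, 0, 1], [0, 0, 1], [0, 0, 0.9]], "hand": [0.5, 0.5, 0.5, 0.5, 0.5]}}

```text
time_s: 2.65
eef_pos: [0.4613, 0.2139, 0.3268]
tcp_rot: [-2.267, -2.174, 0.001]
wrist_force: [-0.0, -0.0, -0.8]
finger_gap: 0.0606
grip_force: 0.0
```

Run:
```python
from h import *
s=sense();print(s['time_s'],s['eef_pos'],s['tcp_rot'],s['finger_gap'],s['qpos']);print(Ro.from_rotvec(s['tcp_rot']).as_matrix().round(3))
i=camera_info('wrist');p,d=camera('wrist');cv2.imwrite('pics/w1.png',p);np.savez('pics/w1.npz',d=d,R=i['R'],t=i['t']);print(-i['R'].T@i['t'])
```

```text
2.65 [0.46133616 0.213895   0.32684362] [-2.26722691e+00 -2.17441326e+00  7.50412318e-04] 0.060634507350331365 [4.31172588e-01 7.47876214e-02 1.73590306e+00 2.68738995e-05
 1.33141659e+00 4.72952640e-01]
[[ 0.042  0.999 -0.   ]
 [ 0.999 -0.042 -0.   ]
 [-0.    -0.    -1.   ]]
[0.46411416 0.28042915 0.49729517]
```

View pics/w1.png

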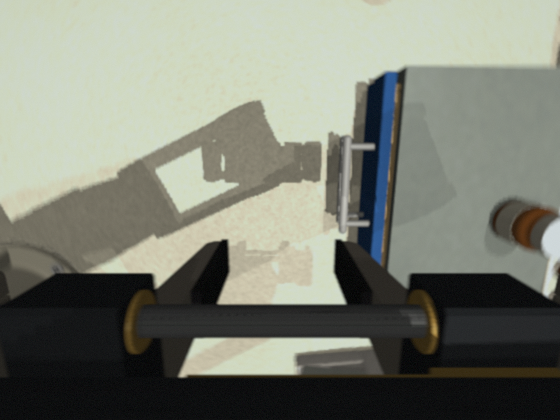

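The wrist view shows the upper handle bar from about (348,137) to (343,232), the blue front at (380,170) and the jar near (525,225). Measuring handle and cabinet yaw from the mask.

Run:
```python
from h import *
f=np.load('pics/w1.npz');i=camera_info('wrist');i['R']=f['R'];i['t']=f['t']
p=cv2.imread('pics/w1.png');W=cloud('wrist',f['d'],i)
z=W[...,2];v,u=np.mgrid[:420,:560]
m=(abs(z-.093)<.006)&(u>325)&(u<360)&(v>120)&(v<240)
print(m.sum());P=W[m];c,s,a=cv2.minAreaRect(P[:,:2].astype(np.float32));print(c,s,a,P[:,2].max())
vs,us=np.nonzero(m);k=np.polyfit(vs,us,1);print(vs.min(),vs.max(),k)
for vv in (vs.min(),(vs.min()+vs.max())/2,vs.max()): print(ray(i,np.polyval(k,vv),vv,.091))
m=(abs(z-.124)<.004)&(u>380);P=W[m];c,s,a=cv2.minAreaRect(P[:,:2].astype(np.float32));print('top',c,s,a)
# front edge line
e=[]
for r in range(90,260,5):
    q=np.nonzero(m[r])[0]
    if len(q): e.append(ray(i,q.min(),r,.124))
e=np.array(e);k=np.polyfit(e[:,1],e[:,0],1);print('front edge x at y=.21',np.polyval(k,.21),'slope',np.degrees(np.arctan(k[0])))
m=(z>.125)&(z<.23)&(u>480);print('jar',W[m].mean(0),W[m].min(0),W[m].max(0))
hs=cv2.cvtColor(p,cv2.COLOR_BGR2HSV);b=(hs[...,0]>95)&(hs[...,0]<130)&(hs[...,1]>130)&(abs(z-.110)<.006)&(u<420)
e=W[b];c,s,a=cv2.minAreaRect(e[:,:2].astype(np.float32));print('blue top',c,s,a,e[:,:2].min(0),e[:,:2].max(0))
```

```text
943
(0.5534177422523499, 0.2177559733390808) (0.12971125543117523, 0.027044307440519333) 87.8265609741211 0.09886523659555198
134 232 [-2.85521510e-02  3.51387092e+02]
[0.54874562 0.28284953 0.091     ]
[0.54745684 0.2201684  0.091     ]
[0.54606671 0.15255799 0.091     ]
top (0.7030339241027832, 0.2120865285396576) (0.2800236940383911, 0.2066342830657959) 87.99240112304688
front edge x at y=.21 0.5993959153441986 slope 2.149427658717697
jar [0.73735185 0.2175248  0.14713679] [0.68903203 0.07112853 0.12500013] [0.80195432 0.3514986  0.20149341]
blue top (0.5868557095527649, 0.2326367199420929) (0.23430442810058594, 0.015733717009425163) 87.02719116210938 [0.57697773 0.11527469] [0.60078773 0.34922325]
```

Emit:
{"fn": "jog_arm", "kwargs": {"xyz": [[0.05, 0.68, 0.4], [0.05, 0.68, 0.4], [0.05, 0.68, 0.4], [0.05, 0.68, 0.4], [0.06, 0.66, 0.4]], "twist": [[0, 0, 0], [0, 0, 0], [0, 0, 0], [0, 0, 0], [0, 0, 0]], "hand": [0.25, 0.25, 0.25, 0.25, 0.25]}}

```text
time_s: 3.12
eef_pos: [0.5469, 0.2172, 0.2764]
tcp_rot: [-2.26, -2.182, 0.0]
wrist_force: [-0.8, -0.3, -0.0]
finger_gap: 0.0238
grip_force: 0.0
```

Emit:
{"fn": "jog_arm", "kwargs": {"xyz": [[0, 0, 0.9], [0, 0, 0.9], [0, 0, 0.9], [0, 0, 0.9], [0, 0, 0.9]], "twist": [[0, 0, 0], [0, 0, 0], [0, 0, 0], [0, 0, 0], [0, 0, 0]], "hand": [0.25, 0.25, 0.25, 0.25, 0.25]}}

```text
time_s: 3.53
eef_pos: [0.546, 0.2172, 0.1633]
tcp_rot: [-2.26, -2.182, 0.001]
wrist_force: [0.2, -0.4, -0.1]
finger_gap: 0.0231
grip_force: 0.0
```

Emit:
{"fn": "jog_arm", "kwargs": {"xyz": [[0, 0, 0.5], [0, 0, 0.5], [0, 0, 0.3], [0, 0, 0], [0, 0, 0]], "twist": [[0, 0, 0], [0, 0, 0], [0, 0, 0], [0, 0, 0], [0, 0, 0]], "hand": [0.25, 0.25, 0.25, 0.25, 0.25]}}

```text
time_s: 3.95
eef_pos: [0.5465, 0.2175, 0.1325]
tcp_rot: [2.262, 2.18, 0.0]
wrist_force: [0.6, -0.3, 0.4]
finger_gap: 0.0229
grip_force: 0.0
```

Run:
```python
from h import *
s=sense();print(s['eef_pos'],s['tcp_rot'],s['finger_gap'],s['wrist_force'])
i=camera_info('wrist');p,d=camera('wrist');cv2.imwrite('pics/w2.png',p);
W=cloud('wrist',d,i);z=W[...,2];m=(abs(z-.092)<.007)&(abs(W[...,0]-.547)<.02)&(abs(W[...,1]-.217)<.075)
P=W[m];c=cv2.minAreaRect(P[:,:2].astype(np.float32));print(m.sum(),c,np.median(P[:,0]))
```

```text
[0.54650535 0.21746052 0.13245374] [2.26197055e+00 2.17998063e+00 4.37539254e-04] 0.02293273512237664 [ 0.63982036 -0.30056896  0.36149232]
2942 ((0.5525631904602051, 0.2232997715473175), (0.1181928962469101, 0.024877484887838364), 87.41849517822266) 0.5467627899714096
```

View pics/w2.png

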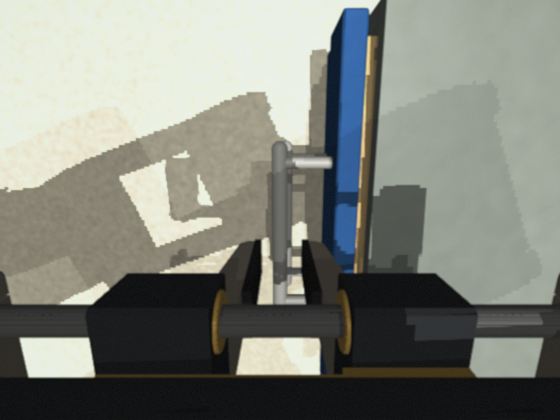

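The bar (281,220) is centred between the fingertips (255 and 308), and the right finger clears the blue front. Down, grip, then pull.

Emit:
{"fn": "jog_arm", "kwargs": {"xyz": [[0, 0, 0.6], [0, 0, 0.6], [0, 0, 0.6], [0, 0, 0.5], [0, 0, 0]], "twist": [[0, 0, 0], [0, 0, 0], [0, 0, 0], [0, 0, 0], [0, 0, 0]], "hand": [0.25, 0.25, 0.25, 0.25, 0.25]}}

```text
time_s: 4.42
eef_pos: [0.5453, 0.217, 0.0731]
tcp_rot: [-2.262, -2.179, 0.003]
wrist_force: [0.4, 1.3, -0.6]
finger_gap: 0.0228
grip_force: 0.0
```

Emit:
{"fn": "jog_arm", "kwargs": {"xyz": [[0, 0, 0], [0, 0, 0], [0, 0, 0], [0, 0, 0], [0, 0, 0]], "twist": [[0, 0, 0], [0, 0, 0], [0, 0, 0], [0, 0, 0], [0, 0, 0]], "hand": [0, 0, 0, 0, 0], "force": 25}}

```text
time_s: 4.83
eef_pos: [0.5467, 0.2175, 0.0754]
tcp_rot: [2.262, 2.179, 0.002]
wrist_force: [-0.9, -0.6, 3.2]
finger_gap: 0.0103
grip_force: 25.0
```

Emit:
{"fn": "jog_arm", "kwargs": {"xyz": [[0, -0.3, 0], [0, -0.4, 0], [0, -0.4, 0], [0, -0.4, 0], [0, -0.4, 0]], "twist": [[0, 0, 0], [0, 0, 0], [0, 0, 0], [0, 0, 0], [0, 0, 0]], "hand": [0, 0, 0, 0, 0]}}

```text
time_s: 5.25
eef_pos: [0.4983, 0.2193, 0.0754]
tcp_rot: [2.262, 2.179, 0.002]
wrist_force: [1.7, -1.0, 7.4]
finger_gap: 0.0104
grip_force: 25.0
```

Emit:
{"fn": "jog_arm", "kwargs": {"xyz": [[0, -0.4, 0], [0, -0.4, 0], [0, -0.4, 0], [0, -0.4, 0], [0, -0.4, 0]], "twist": [[0, 0, 0], [0, 0, 0], [0, 0, 0], [0, 0, 0], [0, 0, 0]], "hand": [0, 0, 0, 0, 0]}}

```text
time_s: 5.67
eef_pos: [0.4483, 0.2211, 0.0754]
tcp_rot: [2.262, 2.179, 0.002]
wrist_force: [1.3, -0.4, 7.0]
finger_gap: 0.01
grip_force: 25.0
```

Emit:
{"fn": "jog_arm", "kwargs": {"xyz": [[0, -0.4, 0], [0, -0.4, 0], [0, -0.3, 0], [0, -0.2, 0], [0, -0.2, 0]], "twist": [[0, 0, 0], [0, 0, 0], [0, 0, 0], [0, 0, 0], [0, 0, 0]], "hand": [0, 0, 0, 0, 0]}}

```text
time_s: 6.08
eef_pos: [0.4107, 0.2225, 0.0753]
tcp_rot: [2.262, 2.18, 0.002]
wrist_force: [1.5, -2.1, 7.1]
finger_gap: 0.0104
grip_force: 25.0
```

Emit:
{"fn": "jog_arm", "kwargs": {"xyz": [[0, -0.2, 0], [0, -0.2, 0], [0, -0.15, 0], [0, -0.1, 0], [0, 0, 0]], "twist": [[0, 0, 0], [0, 0, 0], [0, 0, 0], [0, 0, 0], [0, 0, 0]], "hand": [0, 0, 0, 0, 0]}}

```text
time_s: 6.5
eef_pos: [0.4006, 0.2231, 0.0756]
tcp_rot: [2.253, 2.178, 0.015]
wrist_force: [27.1, -12.9, -15.1]
finger_gap: 0.01
grip_force: 25.0
```

Emit:
{"fn": "jog_arm", "kwargs": {"xyz": [[0, 0.2, 0], [0, 0, 0], [0, 0, 0], [0, 0, 0], [0, 0, 0]], "twist": [[0, 0, 0], [0, 0, 0], [0, 0, 0], [0, 0, 0], [0, 0, 0]], "hand": [0, 0.1, 0.2, 0.25, 0.25]}}

```text
time_s: 6.92
eef_pos: [0.3991, 0.2226, 0.0745]
tcp_rot: [-2.262, -2.179, 0.001]
wrist_force: [-0.3, 0.5, -0.6]
finger_gap: 0.0233
grip_force: 0.0
```

Emit:
{"fn": "jog_arm", "kwargs": {"xyz": [[0, 0, -0.4], [0, 0, -0.8], [0, 0, -1], [0, 0, -1], [0, 0, -1]], "twist": [[0, 0, 0], [0, 0, 0], [0, 0, 0], [0, 0, 0], [0, 0, 0]], "hand": [0.25, 0.25, 0.25, 0.25, 0.25]}}

```text
time_s: 7.33
eef_pos: [0.3994, 0.2226, 0.1812]
tcp_rot: [-2.262, -2.18, 0.001]
wrist_force: [-0.2, -0.3, -0.2]
finger_gap: 0.0228
grip_force: 0.0
```

Emit:
{"fn": "jog_arm", "kwargs": {"xyz": [[-0.6, 1, -1], [-0.6, 1, -1], [-0.6, 1, -1], [-0.6, 1, -1], [-0.6, 1, -1]], "twist": [[0, 0, 0], [0, 0, 0], [0, 0, 0], [0, 0, 0], [0, 0, 0]], "hand": [0.25, 0.25, 0.25, 0.25, 0.25]}}

```text
time_s: 7.75
eef_pos: [0.5224, 0.1423, 0.3067]
tcp_rot: [-2.262, -2.18, -0.001]
wrist_force: [0.7, 0.6, 1.2]
finger_gap: 0.023
grip_force: 0.0
```

Emit:
{"fn": "jog_arm", "kwargs": {"xyz": [[0, 0, 0], [0, 0, 0], [0, 0, 0], [0, 0, 0], [0, 0, 0]], "twist": [[0, 0, 0], [0, 0, 0], [0, 0, 0], [0, 0, 0], [0, 0, 0]], "hand": [0.25, 0.25, 0.25, 0.25, 0.25]}}

```text
time_s: 8.17
eef_pos: [0.5207, 0.1436, 0.3035]
tcp_rot: [-2.26, -2.18, 0.003]
wrist_force: [-0.1, -0.0, 0.0]
finger_gap: 0.0233
grip_force: 0.0
```

```bash
cat >> h.py <<'E'
HUES={'a':(8,18),'b':(24,34),'c':(45,80),'d':(140,172),'e':(88,112)}
def cass(n,p,d,i,zc=.080,box=(.40,.62,.08,.36),amin=150):
    "list of (name, x,y, size, long-axis angle deg, area, pixel) with top face at zc"
    W=cloud(n,d,i);hs=cv2.cvtColor(p,cv2.COLOR_BGR2HSV);out=[]
    reg=(W[...,0]>box[0])&(W[...,0]<box[1])&(W[...,1]>box[2])&(W[...,1]<box[3])&(W[...,2]>.03)
    for k,(lo,hi) in HUES.items():
        m=(reg&(hs[...,0]>=lo)&(hs[...,0]<=hi)&(hs[...,1]>90)&(hs[...,2]>60)).astype(np.uint8)
        m=cv2.morphologyEx(m,cv2.MORPH_CLOSE,np.ones((5,5)))
        cs,_=cv2.findContours(m,cv2.RETR_EXTERNAL,cv2.CHAIN_APPROX_NONE)
        for c in cs:
            if cv2.contourArea(c)<amin: continue
            z=zc
            q=np.array([ray(i,u,v,z)[:2] for u,v in c[:,0]],np.float32)
            (x,y),s,a=cv2.minAreaRect(q)
            if s[0]<s[1]: a+=90
            a=(a+90)%180-90
            mm=np.zeros_like(m);cv2.drawContours(mm,[c],-1,1,-1)
            out.append((k,round(x,4),round(y,4),np.round(sorted(s),4),round(a,1),cv2.contourArea(c),c[:,0].mean(0).astype(int),np.nanmedian(W[mm>0][:,2]).round(4)))
    return out
E
python3 - <<'E'
from h import *
s=sense();print(s['time_s'],s['eef_pos'],s['tcp_rot'],s['finger_gap'],s['wrist_force'])
i=camera_info('wrist');p,d=camera('wrist');cv2.imwrite('pics/w3.png',p);np.savez('pics/w3.npz',d=d,R=i['R'],t=i['t'])
for o in cass('wrist',p,d,i): print(*o)
E
```

```text
8.1667 [0.52065327 0.1436184  0.30350575] [-2.26044595 -2.17994608  0.00301906] 0.023313468393613816 [-0.05954836 -0.00546962  0.00365605]
a 0.5148 0.1838 [0.1404 0.1824] 87.9 4273.0 [257 171] 0.0728
a 0.5308 0.2163 [0.1524 0.2543] 88.0 3055.5 [315 104] 0.0736
b 0.5822 0.118 [0.0214 0.0374] -31.4 182.0 [328 209] 0.0728
b 0.5959 0.2573 [0.0137 0.0339] 87.2 164.5 [342  95] 0.1021
b 0.5792 0.2675 [0.0174 0.1109] -87.4 504.5 [324  88] 0.0725
b 0.5514 0.2648 [0.0178 0.1205] -85.7 586.0 [302  89] 0.0725
b 0.5026 0.2627 [0.0667 0.1336] -82.1 2010.0 [265  86] 0.0732
b 0.459 0.3127 [0.0501 0.1152] 60.1 498.5 [226  45] 0.1024
c 0.4934 0.2201 [0.0276 0.0354] -8.4 528.0 [257 131] 0.0805
e 0.437 0.2203 [0.0164 0.289 ] 87.9 2781.0 [210 120] 0.1118
```

View pics/w3.png

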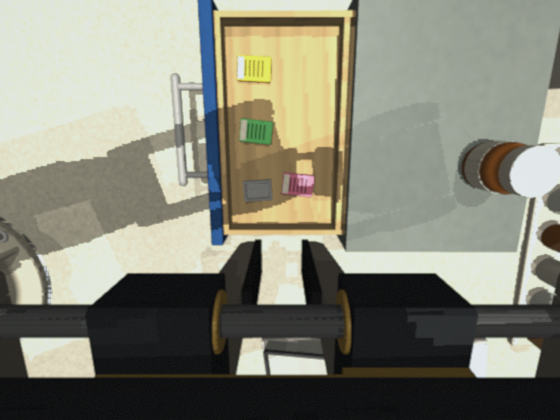

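The open drawer holds yellow (255,69), green (257,131) and pink (298,184) cassettes, plus the steel mould at (258,190). The wood is hue-confusing, so I'll segment by height instead.

```bash
cat >> h.py <<'E'
def cass2(n,p,d,i,lo=.0758,hi=.088,box=(.43,.60,.10,.34),zt=.080,amin=200):
    "height-segmented blobs: name,x,y,size,angle of long side, median z"
    W=cloud(n,d,i);hs=cv2.cvtColor(p,cv2.COLOR_BGR2HSV)
    m=((W[...,0]>box[0])&(W[...,0]<box[1])&(W[...,1]>box[2])&(W[...,1]<box[3])&(W[...,2]>lo)&(W[...,2]<hi)).astype(np.uint8)
    m=cv2.morphologyEx(m,cv2.MORPH_OPEN,np.ones((3,3)))
    cs,_=cv2.findContours(m,cv2.RETR_EXTERNAL,cv2.CHAIN_APPROX_NONE);out=[]
    for c in cs:
        if cv2.contourArea(c)<amin: continue
        q=np.array([ray(i,u,v,zt)[:2] for u,v in c[:,0]],np.float32)
        (x,y),s,a=cv2.minAreaRect(q); a+=90*(s[0]<s[1]); a=(a+90)%180-90
        mm=np.zeros_like(m);cv2.drawContours(mm,[c],-1,1,-1)
        g=hs[mm>0];g=g[g[:,1]>90]
        out.append((np.median(g[:,0]) if len(g)>20 else None,round(x,4),round(y,4),np.round(s,4),round(a,1),c[:,0].mean(0).astype(int),np.median(W[mm>0][:,2]).round(4)))
    return out
E
python3 - <<'E'
from h import *
f=np.load('pics/w3.npz');i=camera_info('wrist');i['R']=f['R'];i['t']=f['t'];p=cv2.imread('pics/w3.png')
for o in cass2('wrist',p,f['d'],i): print(*o)
W=cloud('wrist',f['d'],i)
# plate from the opening scene/side pictures: sloped band in front of the deck
for n in ('scene','side'):
    W=cloud(n,np.load(f'pics/{n}0.npy'));z=W[...,2]
    c0=np.array([.60,-.255])
    m=(abs(W[...,0]-.515)<.04)&(abs(W[...,1]+.26)<.12)&(z>.04)&(z<.09);P=W[m]
    A=np.c_[P[:,:2],np.ones(len(P))];k=np.ones(len(P),bool)
    for _ in range(10):
        co=np.linalg.lstsq(A[k],P[k,2],rcond=None)[0];k=abs(A@co-P[:,2])<.004
    print(n,co,k.sum(),len(P),'slope',np.degrees(np.arctan(np.hypot(*co[:2]))),'yaw',np.degrees(np.arctan2(co[1],co[0])))
    Q=W[(abs(W[...,0]-.53)<.09)&(abs(W[...,1]+.26)<.2)];r=abs(Q[:,:2]@co[:2]+co[2]-Q[:,2])<.004
    print(cv2.minAreaRect(Q[r][:,:2].astype(np.float32)),Q[r].mean(0))
E
```

```text
173.0 0.5419 0.1523 [0.0281 0.0398] -7.8 [298 184] nan
61.0 0.4919 0.2203 [0.0278 0.0399] -8.5 [255 131] 0.0804
31.0 0.4936 0.2916 [0.0283 0.0401] -5.5 [254  68] nan
19.0 0.5322 0.3377 [0.0031 0.1267] -2.1 [285  23] 0.0817
scene [ 0.24798824  0.01705386 -0.06600039] 637 768 slope 13.95931659722422 yaw 3.933969871778583
((0.556133508682251, -0.26173996925354004), (0.13645288348197937, 0.31452301144599915), 2.5335586071014404) [ 0.55333085 -0.26863201  0.06671532]
side [ 0.26852724  0.0193468  -0.076556  ] 1466 1734 slope 15.068088282591876 yaw 4.1209140896707455
((0.5560072064399719, -0.26071134209632874), (0.13138547539710999, 0.3121112585067749), 2.623094320297241) [ 0.55433472 -0.27112176  0.06695271]
```

Emit:
{"fn": "jog_arm", "kwargs": {"xyz": [[0, 0, 0], [0, 0, 0], [0, 0, 0], [0, 0, 0], [0, 0, 0]], "twist": [[0, 0, -1], [0, 0, -1], [0, 0, -1], [0, 0, -1], [0, 0, -1]], "hand": [0.46, 0.46, 0.46, 0.46, 0.46]}}

```text
time_s: 8.63
eef_pos: [0.5214, 0.1436, 0.304]
tcp_rot: [-1.73, -2.621, 0.001]
wrist_force: [0.5, -0.2, -0.4]
finger_gap: 0.0421
grip_force: 0.0
```

Emit:
{"fn": "jog_arm", "kwargs": {"xyz": [[0, 0, 0], [0, 0, 0], [0, 0, 0], [0, 0, 0], [0, 0, 0]], "twist": [[0, 0, -1], [0, 0, -1], [0, 0, -1], [0, 0, -1], [0, 0, -1]], "hand": [0.46, 0.46, 0.46, 0.46, 0.46]}}

```text
time_s: 9.05
eef_pos: [0.5214, 0.1436, 0.304]
tcp_rot: [-1.121, -2.934, 0.001]
wrist_force: [0.8, -0.4, -1.2]
finger_gap: 0.0426
grip_force: 0.0
```

Emit:
{"fn": "jog_arm", "kwargs": {"xyz": [[0, 0, 0], [0, 0, 0], [0, 0, 0], [0, 0, 0], [0, 0, 0]], "twist": [[0, 0, -1], [0, 0, -1], [0, 0, -1], [0, 0, -1], [0, 0, -1]], "hand": [0.46, 0.46, 0.46, 0.46, 0.46]}}

```text
time_s: 9.47
eef_pos: [0.5214, 0.1436, 0.304]
tcp_rot: [-0.46, -3.107, 0.001]
wrist_force: [-1.3, 0.4, 1.0]
finger_gap: 0.043
grip_force: 0.0
```

Emit:
{"fn": "jog_arm", "kwargs": {"xyz": [[0, 0, 0], [0, 0, 0], [-0.4, 0.23, 0.8], [-0.4, 0.23, 0.8], [0, 0, 0.8]], "twist": [[0, 0, -1], [0, 0, -0.9], [0, 0, 0], [0, 0, 0], [0, 0, 0]], "hand": [0.46, 0.46, 0.46, 0.46, 0.46]}}

```text
time_s: 9.88
eef_pos: [0.5445, 0.153, 0.2437]
tcp_rot: [0.208, 3.134, 0.001]
wrist_force: [-0.4, 0.4, -0.6]
finger_gap: 0.0424
grip_force: 0.0
```

Emit:
{"fn": "jog_arm", "kwargs": {"xyz": [[0, 0, 0.8], [0, 0, 0.8], [0, 0, 0.8], [0, 0, 0.8], [0, 0, 0]], "twist": [[0, 0, 0], [0, 0, 0], [0, 0, 0], [0, 0, 0], [0, 0, 0]], "hand": [0.46, 0.46, 0.46, 0.46, 0.46]}}

```text
time_s: 10.3
eef_pos: [0.5404, 0.1516, 0.1606]
tcp_rot: [-0.207, -3.128, 0.003]
wrist_force: [-1.4, 0.4, -0.1]
finger_gap: 0.0423
grip_force: 0.0
```

```bash
cat >> h.py <<'E'
def go(X,down=False):
    "print shift in tool units from the measured TCP to world X"
    s=sense();R=Ro.from_rotvec(s['tcp_rot']).as_matrix()
    print('pos',s['eef_pos'].round(4),'yang',np.degrees(np.arctan2(R[1,1],R[0,1])).round(2),'zax',R[:,2].round(3),'gap',round(s['finger_gap'],4),'units',(R.T@(np.array(X)-s['eef_pos'])/.025).round(2),'t',s['time_s'])
E
python3 - <<'E'
from h import *
go([.542,.1523,.074])
i=camera_info('wrist');p,d=camera('wrist');cv2.imwrite('pics/w4.png',p)
for o in cass2('wrist',p,d,i): print(*o)
E
```

```text
pos [0.5404 0.1516 0.1606] yang 82.41 zax [-0.007 -0.002 -1.   ] gap 0.0423 units [-0.08  0.04  3.46] t 10.3
19.0 0.5889 0.1449 [0.0639 0.0057] 88.0 [281 274] nan
19.0 0.5935 0.2674 [0.1028 0.0058] 87.8 [421 262] 0.0821
173.0 0.5411 0.1526 [0.0276 0.0403] -8.3 [282 221] nan
None 0.4897 0.147 [0.0363 0.0262] 1.9 [267 160] 0.0822
61.0 0.4914 0.2201 [0.0285 0.0398] -8.4 [358 149] nan
19.0 0.5396 0.3352 [0.0209 0.1185] -4.6 [505 192] nan
31.0 0.4931 0.2913 [0.0295 0.0398] -5.2 [448 139] nan
```

View pics/w4.png

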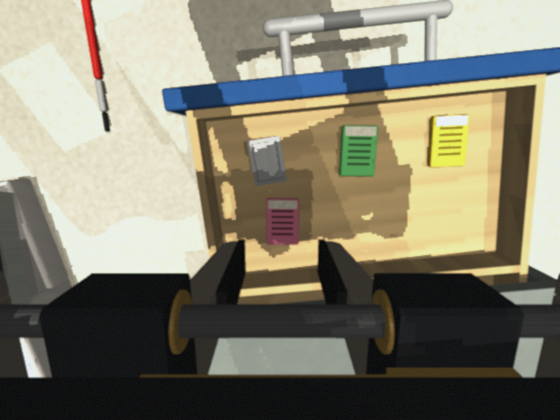

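Pink (282,221) lies centred between the fingers and clear of the mould (267,160); green (358,149) and yellow (448,139) are confirmed. Descend, grip, lift.

Emit:
{"fn": "jog_arm", "kwargs": {"xyz": [[-0.05, 0.03, 0.8], [0, 0, 0.8], [0, 0, 0.8], [0, 0, 0.7], [0, 0, 0.35]], "twist": [[0, 0, 0], [0, 0, 0], [0, 0, 0], [0, 0, 0], [0, 0, 0]], "hand": [0.46, 0.46, 0.46, 0.46, 0.46]}}

```text
time_s: 10.77
eef_pos: [0.5445, 0.1527, 0.0777]
tcp_rot: [-0.208, -3.134, 0.0]
wrist_force: [-1.0, 0.1, 0.4]
finger_gap: 0.0426
grip_force: 0.0
```

Emit:
{"fn": "jog_arm", "kwargs": {"xyz": [[0, 0, 0], [0, 0, 0], [0, 0, 0], [0, 0, 0], [0, 0, 0]], "twist": [[0, 0, 0], [0, 0, 0], [0, 0, 0], [0, 0, 0], [0, 0, 0]], "hand": [0.46, 0.46, 0, 0, 0], "force": 20}}

```text
time_s: 11.18
eef_pos: [0.5458, 0.1527, 0.0796]
tcp_rot: [0.209, 3.133, 0.001]
wrist_force: [-0.5, -2.3, 26.8]
finger_gap: 0.0247
grip_force: 18.4
```

Emit:
{"fn": "jog_arm", "kwargs": {"xyz": [[0, 0, 0], [0, 0, 0], [0, 0, 0], [0, 0, -0.4], [0, 0, -0.6]], "twist": [[0, 0, 0], [0, 0, 0], [0, 0, 0], [0, 0, 0], [0, 0, 0]], "hand": [0, 0, 0, 0, 0]}}

```text
time_s: 11.6
eef_pos: [0.5442, 0.1523, 0.1034]
tcp_rot: [-0.209, -3.133, 0.001]
wrist_force: [-0.1, 0.6, 0.2]
finger_gap: 0.0048
grip_force: 0.0
```

Emit:
{"fn": "jog_arm", "kwargs": {"xyz": [[0, 0, -1], [0, 0, -1], [0, 0, -1], [0, 0, -1], [0, 0, -1]], "twist": [[0, 0, 0], [0, 0, 0], [0, 0, 0], [0, 0, 0], [0, 0, 0]], "hand": [0, 0, 0, 0, 0]}}

```text
time_s: 12.02
eef_pos: [0.5447, 0.1525, 0.2304]
tcp_rot: [0.209, 3.134, 0.001]
wrist_force: [0.1, -0.2, -0.3]
finger_gap: 0.0
grip_force: 0.0
```

The grasp slipped off: blocked at z≈0.08, fingers closed to zero. Look again.

Run:
```python
from h import *
go([.542,.1523,.16])
i=camera_info('wrist');p,d=camera('wrist');cv2.imwrite('pics/w5.png',p)
for o in cass2('wrist',p,d,i): print(*o)
```

```text
pos [0.5447 0.1525 0.2304] yang 82.36 zax [ 0.001  0.    -1.   ] gap 0.0 units [ 0.11 -0.02  2.82] t 12.0167
173.0 0.5417 0.1574 [0.0278 0.0398] -7.7 [285 199] nan
None 0.4902 0.1471 [0.0362 0.0261] 1.6 [268 149] 0.0823
61.0 0.4919 0.2205 [0.0282 0.0388] -8.3 [340 143] nan
31.0 0.4937 0.2917 [0.029  0.0398] -5.0 [410 135] nan
19.0 0.5366 0.2848 [0.1141 0.1203] -2.4 [432 197] 0.0819
```

View pics/w5.png

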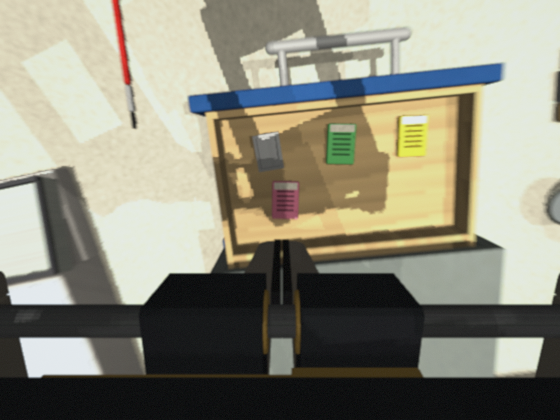

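Pink (285,199) just shifted 5 mm: I descended only to z 0.078 because my reading was taken before the arm settled. Retry, deeper, with settled readings.

Emit:
{"fn": "jog_arm", "kwargs": {"xyz": [[0.1, 0.2, 0.8], [0, 0, 0.8], [0, 0, 0.8], [0, 0, 0.6], [0, 0, 0.6]], "twist": [[0, 0, 0], [0, 0, 0], [0, 0, 0], [0, 0, 0], [0, 0, 0]], "hand": [0.46, 0.46, 0.46, 0.46, 0.46]}}

```text
time_s: 12.48
eef_pos: [0.5429, 0.1579, 0.138]
tcp_rot: [0.209, 3.134, 0.0]
wrist_force: [0.3, 0.4, -0.4]
finger_gap: 0.0319
grip_force: 0.0
```

Emit:
{"fn": "jog_arm", "kwargs": {"xyz": [[0, 0, 0.4], [0, 0, 0.4], [0, 0, 0], [0, 0, 0], [0, 0, 0]], "twist": [[0, 0, 0], [0, 0, 0], [0, 0, 0], [0, 0, 0], [0, 0, 0]], "hand": [0.46, 0.46, 0.46, 0.46, 0.46]}}

```text
time_s: 12.9
eef_pos: [0.5436, 0.1579, 0.1191]
tcp_rot: [0.209, 3.134, 0.001]
wrist_force: [0.4, -0.9, 0.6]
finger_gap: 0.0419
grip_force: 0.0
```

Run:
```python
from h import *
go([.5417,.1574,.0735]);print(sense()['wrist_force'])
i=camera_info('wrist');p,d=camera('wrist')
for o in cass2('wrist',p,d,i): print(*o)
```

```text
pos [0.5436 0.1579 0.1191] yang 82.36 zax [ 0.001  0.    -1.   ] gap 0.0419 units [ 0.07 -0.03  1.82] t 12.9
[ 0.35564    -0.87774478  0.6331259 ]
19.0 0.5902 0.1513 [0.0626 0.0072] 87.8 [281 294] nan
173.0 0.541 0.1578 [0.0272 0.0402] -8.6 [279 231] nan
None 0.4902 0.147 [0.0365 0.0265] 1.8 [253 161] nan
60.0 0.4918 0.2201 [0.0283 0.0397] -8.4 [363 148] nan
19.0 0.4787 0.1004 [0.0042 0.0532] -2.8 [182 152] 0.0822
31.0 0.4936 0.291 [0.0299 0.0398] -5.2 [471 135] nan
19.0 0.5356 0.3211 [0.0461 0.128 ] -2.2 [534 195] nan
```

Emit:
{"fn": "jog_arm", "kwargs": {"xyz": [[0.08, 0, 0.6], [0, 0, 0.6], [0, 0, 0.4], [0, 0, 0.22], [0, 0, 0]], "twist": [[0, 0, 0], [0, 0, 0], [0, 0, 0], [0, 0, 0], [0, 0, 0]], "hand": [0.46, 0.46, 0.46, 0.46, 0.46]}}

```text
time_s: 13.37
eef_pos: [0.5418, 0.1581, 0.0731]
tcp_rot: [0.209, 3.134, 0.0]
wrist_force: [-0.4, -0.3, 1.0]
finger_gap: 0.042
grip_force: 0.0
```

Emit:
{"fn": "jog_arm", "kwargs": {"xyz": [[0, 0, 0], [0, 0, 0], [0, 0, 0], [0, 0, 0], [0, 0, 0]], "twist": [[0, 0, 0], [0, 0, 0], [0, 0, 0], [0, 0, 0], [0, 0, 0]], "hand": [0.46, 0, 0, 0, 0], "force": 15}}

```text
time_s: 13.78
eef_pos: [0.5412, 0.1581, 0.0731]
tcp_rot: [0.209, 3.134, 0.0]
wrist_force: [-0.7, -0.1, 1.6]
finger_gap: 0.0278
grip_force: 15.0
```

Emit:
{"fn": "jog_arm", "kwargs": {"xyz": [[0, 0, 0], [0, 0, 0], [0, 0, -0.1], [0, 0, -0.2], [0, 0, -0.3]], "twist": [[0, 0, 0], [0, 0, 0], [0, 0, 0], [0, 0, 0], [0, 0, 0]], "hand": [0, 0, 0, 0, 0]}}

```text
time_s: 14.2
eef_pos: [0.5405, 0.1579, 0.0878]
tcp_rot: [-0.209, -3.133, 0.001]
wrist_force: [-0.7, 0.2, -1.1]
finger_gap: 0.0273
grip_force: 15.0
```

Emit:
{"fn": "jog_arm", "kwargs": {"xyz": [[0, 0, -0.6], [0, 0, -1], [0, 0, -1], [0, 0, -1], [0, 0, -1]], "twist": [[0, 0, 0], [0, 0, 0], [0, 0, 0], [0, 0, 0], [0, 0, 0]], "hand": [0, 0, 0, 0, 0], "force": 30}}

```text
time_s: 14.62
eef_pos: [0.5409, 0.158, 0.2047]
tcp_rot: [0.209, 3.134, 0.0]
wrist_force: [-1.0, -1.0, -0.2]
finger_gap: 0.0273
grip_force: 30.0
```

Emit:
{"fn": "jog_arm", "kwargs": {"xyz": [[-0.3, -1, -0.3], [-0.3, -1, -0.3], [-0.3, -1, -0.3], [-0.3, -1, -0.3], [-0.3, -1, -0.3]], "twist": [[0, 0, 0], [0, 0, 0], [0, 0, 0], [0, 0, 0], [0, 0, 0]], "hand": [0, 0, 0, 0, 0]}}

```text
time_s: 15.03
eef_pos: [0.5616, 0.028, 0.2415]
tcp_rot: [0.209, 3.134, 0.0]
wrist_force: [-0.1, -0.8, -0.2]
finger_gap: 0.0276
grip_force: 30.0
```

Emit:
{"fn": "jog_arm", "kwargs": {"xyz": [[-0.3, -1, -0.3], [-0.3, -1, -0.3], [-0.3, -1, -0.3], [-0.3, -1, -0.3], [-0.3, -1, -0.3]], "twist": [[0, 0, 0], [0, 0, 0], [0, 0, 0], [0, 0, 0], [0, 0, 0]], "hand": [0, 0, 0, 0, 0]}}

```text
time_s: 15.45
eef_pos: [0.582, -0.101, 0.279]
tcp_rot: [0.209, 3.134, -0.0]
wrist_force: [1.2, -0.6, -0.3]
finger_gap: 0.0278
grip_force: 30.0
```

Emit:
{"fn": "jog_arm", "kwargs": {"xyz": [[-0.3, -1, -0.3], [-0.3, -1, -0.3], [-0.3, -1, -0.3], [-0.3, -1, -0.3], [-0.3, -1, -0.3]], "twist": [[0, 0, 0], [0, 0, 0], [0, 0, 0], [0, 0, 0], [0, 0, 0]], "hand": [0, 0, 0, 0, 0]}}

```text
time_s: 15.87
eef_pos: [0.6026, -0.2298, 0.3165]
tcp_rot: [0.209, 3.134, -0.0]
wrist_force: [0.6, 0.3, -0.1]
finger_gap: 0.0273
grip_force: 30.0
```

Emit:
{"fn": "jog_arm", "kwargs": {"xyz": [[-0.1, -0.8, 0], [0, 0, 0], [0, 0, 0], [0, 0, 0], [0, 0, 0]], "twist": [[0, 0, -0.8], [0, 0, -0.8], [0, 0, -0.7], [0, 0, 0], [0, 0, 0]], "hand": [0, 0, 0, 0, 0]}}

```text
time_s: 16.28
eef_pos: [0.6024, -0.2487, 0.3158]
tcp_rot: [-0.103, 3.14, -0.0]
wrist_force: [0.3, -0.6, -0.2]
finger_gap: 0.0276
grip_force: 30.0
```

Run:
```python
from h import *
go([.55,-.26,.2])
i=camera_info('wrist');p,d=camera('wrist');cv2.imwrite('pics/w6.png',p);np.savez('pics/w6.npz',d=d,R=i['R'],t=i['t'])
W=cloud('wrist',d,i);z=W[...,2]
m=(abs(W[...,0]-.545)<.035)&(abs(W[...,1]+.26)<.12)&(z>.04)&(z<.09);P=W[m]
A=np.c_[P[:,:2],np.ones(len(P))];k=np.ones(len(P),bool)
for _ in range(10):
    co=np.linalg.lstsq(A[k],P[k,2],rcond=None)[0];k=abs(A@co-P[:,2])<.003
print(co,k.sum(),len(P),'slope',np.degrees(np.arctan(np.hypot(*co[:2]))),'yaw',np.degrees(np.arctan2(co[1],co[0])))
```

```text
pos [ 0.6024 -0.2487  0.3158] yang 93.75 zax [ 0. -0. -1.] gap 0.0276 units [ 2.12 -0.31  4.63] t 16.2833
[ 0.2679401   0.01982519 -0.07622375] 9716 9719 slope 15.038661551483148 yaw 4.23166768256624
```

View pics/w6.png

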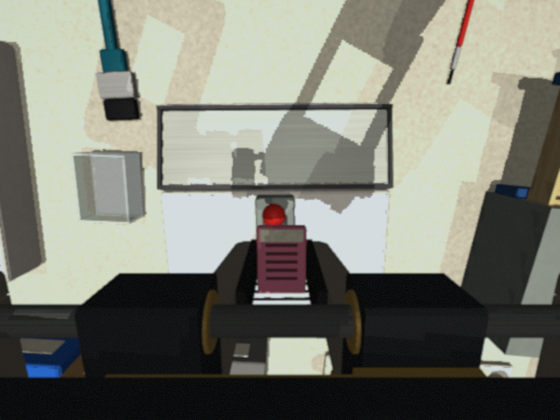

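The plate's dark rim runs from (159,106) to (391,187), the ball is at (274,215), and pink is held squarely between the fingers (282,258). Computing the plate frame.

```bash
cat > pl.py <<'E'
from h import *
f=np.load('pics/w6.npz');i=camera_info('wrist');i['R']=f['R'];i['t']=f['t'];p=cv2.imread('pics/w6.png')
co=np.array([0.2679401,0.01982519,-0.07622375]);n=np.array([-co[0],-co[1],1]);n/=np.linalg.norm(n)
def rp(u,v,h=0):
    c=i['R'].T@np.array([(u-i['cx'])/i['fx'],(v-i['cy'])/i['fy'],1]);o=-i['R'].T@i['t']
    P0=np.array([0,0,co[2]])+n*h
    return o+c*((P0-o)@n)/(c@n)
g=cv2.cvtColor(p,cv2.COLOR_BGR2GRAY)
m=np.zeros(g.shape,np.uint8);m[98:196,150:400]=(g[98:196,150:400]<75)
# inner border: walk from the middle out to the rim
vs=range(112,180,4)
L=[];Rr=[];T=[];B=[]
for v in range(118,176,6):
    L.append(rp(max(u for u in range(150,175) if m[v,u])+.5,v));Rr.append(rp(min(u for u in range(375,400) if m[v,u])-.5,v))
for u in list(range(175,225,6))+list(range(270,375,6)):
    a=[v for v in range(98,116) if m[v,u]];b=[v for v in range(178,196) if m[v,u]]
    if a:T.append(rp(u,max(a)+.5))
    if b:B.append(rp(u,min(b)-.5))
xs=np.array([np.cos(np.radians(4.2)),np.sin(np.radians(4.2)),0]);ex=xs-n*(xs@n);ex/=np.linalg.norm(ex);ey=np.cross(n,ex)
L,Rr,T,B=map(np.array,(L,Rr,T,B))
O0=np.array([.55,-.26,.55*co[0]-.26*co[1]+co[2]])
q=lambda A:(np.array(A)-O0)@np.c_[ex,ey]
a,b,c,d=[np.median(q(k),0) for k in (L,Rr,T,B)]
print('y edges',a[1],b[1],'x edges',c[0],d[0],len(T),len(B))
print('yaw resid',[np.degrees(np.arctan(np.polyfit(q(k)[:,1],q(k)[:,0],1)[0])) for k in (T,B)])
O=O0+ex*(c[0]+d[0])/2+ey*(a[1]+b[1])/2
print('origin',O,'size',abs(a[1]-b[1]),abs(d[0]-c[0]));print('ex',ex,'ey',ey,'n',n)
E
python3 pl.py
```

```text
y edges -0.1512664901460878 0.14986458307172157 x edges -0.053727014485594075 0.047353477074317765 27 26
yaw resid [np.float64(0.13827076134357566), np.float64(-1.251641770214623)]
origin [ 0.54698197 -0.26092435  0.06516178] size 0.3011310732178094 0.10108049155991183
ex [0.96316025 0.07069143 0.25947072] ey [-7.32381963e-02  9.97314466e-01  1.48499137e-04] n [-0.25876341 -0.0191462   0.96575096]
```

Emit:
{"fn": "jog_arm", "kwargs": {"xyz": [[0, 0, 0], [0, 0, 0], [0, 0, 0], [0, 0, 0], [0, 0, 0]], "twist": [[0, -1, -0.03], [0, -1, -0.03], [0, -1, -0.03], [0, 0, 0], [0, 0, 0]], "hand": [0, 0, 0, 0, 0]}}

```text
time_s: 16.75
eef_pos: [0.6015, -0.2487, 0.3159]
tcp_rot: [-0.106, 2.879, 0.013]
wrist_force: [-0.6, -0.1, 0.3]
finger_gap: 0.0275
grip_force: 30.0
```

```bash
cat >> h.py <<'E'
O=np.array([.54698,-.26092,.06516]);PL=np.array([[.96316,.07069,.25947],[-.07324,.99731,.00015],[-.25876,-.01915,.96575]])
def pt(x,y,h): return O+np.array([x,y,h])@PL
E
python3 - <<'E'
from h import *
go(pt(-.02,-.075,.06));print(PL[2],PL@Ro.from_rotvec(sense()['tcp_rot']).as_matrix())
E
```

```text
pos [ 0.6015 -0.2487  0.3159] yang 94.19 zax [ 0.257  0.018 -0.966] gap 0.0275 units [ 5.52 -3.32  6.73] t 16.75
[-0.25876 -0.01915  0.96575] [[-9.99997113e-01 -9.56258035e-05 -2.16953261e-03]
 [-9.05916886e-05  9.99995266e-01 -9.03385235e-04]
 [ 2.16745827e-03 -9.05230704e-04 -9.99995503e-01]]
```

Emit:
{"fn": "jog_arm", "kwargs": {"xyz": [[1, -0.6, 0.3], [1, -0.6, 0.6], [1, -0.6, 0.8], [1, -0.6, 1], [0.8, -0.5, 1]], "twist": [[0, 0, 0], [0, 0, 0], [0, 0, 0], [0, 0, 0], [0, 0, 0]], "hand": [0, 0, 0, 0, 0]}}

```text
time_s: 17.17
eef_pos: [0.5163, -0.329, 0.1945]
tcp_rot: [-0.109, 2.879, 0.012]
wrist_force: [1.0, -0.4, -0.0]
finger_gap: 0.0274
grip_force: 30.0
```

Emit:
{"fn": "jog_arm", "kwargs": {"xyz": [[0.7, -0.4, 1], [0, 0, 1], [0, 0, 1], [0, 0, 0], [0, 0, 0]], "twist": [[0, 0, 0], [0, 0, 0], [0, 0, 0], [0, 0, 0], [0, 0, 0]], "hand": [0, 0, 0, 0, 0]}}

```text
time_s: 17.58
eef_pos: [0.5199, -0.3373, 0.1171]
tcp_rot: [-0.11, 2.881, 0.016]
wrist_force: [0.3, 0.6, 0.1]
finger_gap: 0.0276
grip_force: 30.0
```

Emit:
{"fn": "jog_arm", "kwargs": {"xyz": [[0, 0, 0], [0, 0, 0], [0, 0, 0], [0, 0, 0], [0, 0, 0]], "twist": [[0, 0, 0], [0, 0, 0], [0, 0, 0], [0, 0, 0], [0, 0, 0]], "hand": [0, 0, 0, 0, 0]}}

```text
time_s: 18.0
eef_pos: [0.5199, -0.3382, 0.1191]
tcp_rot: [-0.109, 2.877, 0.011]
wrist_force: [-0.7, -0.5, -0.8]
finger_gap: 0.0277
grip_force: 30.0
```

Run:
```python
from h import *
go(pt(-.02,-.075,.0015))
i=camera_info('wrist');p,d=camera('wrist');cv2.imwrite('pics/w7.png',p)
```

```text
pos [ 0.5199 -0.3382  0.1191] yang 94.31 zax [ 0.259  0.018 -0.966] gap 0.0277 units [0.1  0.01 2.36] t 18.0
```

View pics/w7.png

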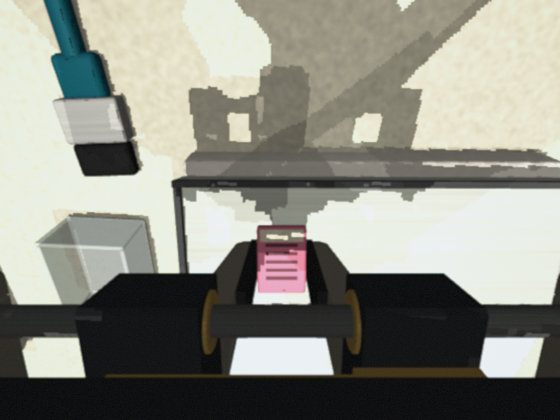

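Pink (281,258) is held squarely above the plate, parallel to its rims. Lower, release, retract.

Emit:
{"fn": "jog_arm", "kwargs": {"xyz": [[0.1, 0, 0.8], [0, 0, 0.8], [0, 0, 0.5], [0, 0, 0.25], [0, 0, 0]], "twist": [[0, 0, 0], [0, 0, 0], [0, 0, 0], [0, 0, 0], [0, 0, 0]], "hand": [0, 0, 0, 0, 0]}}

```text
time_s: 18.47
eef_pos: [0.532, -0.3367, 0.0603]
tcp_rot: [-0.109, 2.879, 0.014]
wrist_force: [-0.5, 0.8, 0.0]
finger_gap: 0.0278
grip_force: 30.0
```

Emit:
{"fn": "jog_arm", "kwargs": {"xyz": [[0, 0, 0], [0, 0, 0], [0, 0, 0], [0, 0, 0], [0, 0, 0]], "twist": [[0, 0, 0], [0, 0, 0], [0, 0, 0], [0, 0, 0], [0, 0, 0]], "hand": [0, 0, 0.32, 0.36, 0.46]}}

```text
time_s: 18.88
eef_pos: [0.5324, -0.3371, 0.0609]
tcp_rot: [-0.109, 2.878, 0.012]
wrist_force: [0.3, 0.5, -0.8]
finger_gap: 0.038
grip_force: 0.0
```

Emit:
{"fn": "jog_arm", "kwargs": {"xyz": [[0, 0, 0], [0, 0, -0.3], [0, 0, -0.6], [0, 0, -1], [0, 0, -1]], "twist": [[0, 0, 0], [0, 0, 0], [0, 0, 0], [0, 0, 0], [0, 0, 0]], "hand": [0.46, 0.46, 0.46, 0.46, 0.46]}}

```text
time_s: 19.3
eef_pos: [0.5128, -0.338, 0.1312]
tcp_rot: [-0.109, 2.879, 0.014]
wrist_force: [-0.1, -0.1, 0.1]
finger_gap: 0.042
grip_force: 0.0
```

Emit:
{"fn": "jog_arm", "kwargs": {"xyz": [[0, 0, -1], [0, 0, -1], [0, 0, -1], [0, 0, 0], [0, 0, 0]], "twist": [[0, 1, 0], [0, 1, 0], [0, 1, 0], [0, 0, 0], [0, 0, 0]], "hand": [0.46, 0.46, 0.46, 0.46, 0.46]}}

```text
time_s: 19.72
eef_pos: [0.5023, -0.3396, 0.2062]
tcp_rot: [-0.12, 3.136, -0.005]
wrist_force: [0.2, -0.2, -1.1]
finger_gap: 0.0423
grip_force: 0.0
```

```bash
cat >> h.py <<'E'
def onplate(n='wrist'):
    "coloured blobs over the plate, in plate coordinates of their top face (h=8 mm)"
    i=camera_info(n);p,d=camera(n);W=cloud(n,d,i);Q=(W-O)@PL.T;hs=cv2.cvtColor(p,cv2.COLOR_BGR2HSV)
    m=((abs(Q[...,0])<.05)&(abs(Q[...,1])<.15)&(Q[...,2]>.004)&(Q[...,2]<.03)).astype(np.uint8)
    m=cv2.morphologyEx(m,cv2.MORPH_OPEN,np.ones((3,3)))
    for c in cv2.findContours(m,cv2.RETR_EXTERNAL,cv2.CHAIN_APPROX_NONE)[0]:
        if cv2.contourArea(c)<150: continue
        mm=np.zeros_like(m);cv2.drawContours(mm,[c],-1,1,-1);k=(mm>0)&np.isfinite(Q[...,2]);q=Q[k]
        A=np.c_[q[:,:2],np.ones(len(q))];co=np.linalg.lstsq(A,q[:,2],rcond=None)[0]
        g=hs[k];g=g[g[:,1]>90];r=cv2.minAreaRect(q[:,:2].astype(np.float32))
        print('plate',np.median(g[:,0]) if len(g) else None,np.round(r[0],4),np.round(r[1],4),round(r[2],1),'top h',np.median(q[:,2]).round(4),'tilt',np.hypot(*co[:2]).round(3),len(q))
    return p
E
python3 - <<'E'
from h import *
go([.4919,.2203,.2])
p=onplate();onplate('side')
E
```

```text
pos [ 0.5023 -0.3396  0.2062] yang 94.38 zax [ 0.003 -0.003 -1.   ] gap 0.0423 units [-1.29 22.36  0.18] t 19.7167
plate None [-0.0195 -0.0743] [0.039  0.0274] 0.2 top h 0.0081 tilt 0.002 1017
```

Emit:
{"fn": "jog_arm", "kwargs": {"xyz": [[-0.06, 1, 0], [-0.06, 1, 0], [-0.06, 1, 0], [-0.06, 1, 0], [-0.06, 1, 0]], "twist": [[0, 0, 0], [0, 0, 0], [0, 0, 0], [0, 0, 0], [0, 0, 0]], "hand": [0.46, 0.46, 0.46, 0.46, 0.46]}}

```text
time_s: 20.23
eef_pos: [0.497, -0.2128, 0.2026]
tcp_rot: [0.116, -3.138, -0.001]
wrist_force: [0.2, 0.1, 0.5]
finger_gap: 0.0424
grip_force: 0.0
```

Emit:
{"fn": "jog_arm", "kwargs": {"xyz": [[-0.06, 1, 0], [-0.06, 1, 0], [-0.06, 1, 0], [-0.06, 1, 0], [-0.06, 1, 0]], "twist": [[0, 0, 0], [0, 0, 0], [0, 0, 0], [0, 0, 0], [0, 0, 0]], "hand": [0.46, 0.46, 0.46, 0.46, 0.46]}}

```text
time_s: 20.65
eef_pos: [0.4951, -0.0878, 0.2027]
tcp_rot: [0.117, -3.138, -0.0]
wrist_force: [0.5, 0.1, 1.0]
finger_gap: 0.0428
grip_force: 0.0
```

Emit:
{"fn": "jog_arm", "kwargs": {"xyz": [[-0.06, 1, 0], [-0.06, 1, 0], [-0.06, 1, 0], [-0.06, 1, 0], [-0.06, 1, 0]], "twist": [[0, 0, 0], [0, 0, 0], [0, 0, 0], [0, 0, 0], [0, 0, 0]], "hand": [0.46, 0.46, 0.46, 0.46, 0.46]}}

```text
time_s: 21.07
eef_pos: [0.4932, 0.0371, 0.2025]
tcp_rot: [0.117, -3.138, 0.001]
wrist_force: [-0.3, 0.8, -0.1]
finger_gap: 0.0422
grip_force: 0.0
```

Emit:
{"fn": "jog_arm", "kwargs": {"xyz": [[-0.06, 1, 0], [-0.06, 1, 0], [-0.06, 1, 0], [-0.06, 1, 0], [-0.06, 1, 0]], "twist": [[0, 0, 0], [0, 0, 0], [0, 0, 0], [0, 0, 0], [0, 0, 0]], "hand": [0.46, 0.46, 0.46, 0.46, 0.46]}}

```text
time_s: 21.48
eef_pos: [0.4915, 0.162, 0.2024]
tcp_rot: [0.117, -3.137, 0.001]
wrist_force: [0.7, 0.0, 0.3]
finger_gap: 0.0421
grip_force: 0.0
```

Emit:
{"fn": "jog_arm", "kwargs": {"xyz": [[-0.06, 1, 0], [-0.03, 1, 0], [0, 0.36, 0.2], [0, 0, 0.5], [0, 0, 0.5]], "twist": [[0, 0, 0], [0, 0, 0], [0, 0, 0.85], [0, 0, 0.85], [0, 0, 0.85]], "hand": [0.46, 0.46, 0.46, 0.46, 0.46]}}

```text
time_s: 21.9
eef_pos: [0.4898, 0.2206, 0.1723]
tcp_rot: [-0.236, -3.132, 0.001]
wrist_force: [1.0, -0.4, -0.3]
finger_gap: 0.042
grip_force: 0.0
```

Emit:
{"fn": "jog_arm", "kwargs": {"xyz": [[0, 0, 0.6], [0, 0, 0], [0, 0, 0], [0, 0, 0], [0, 0, 0]], "twist": [[0, 0, 0], [0, 0, 0], [0, 0, 0], [0, 0, 0], [0, 0, 0]], "hand": [0.46, 0.46, 0.46, 0.46, 0.46]}}

```text
time_s: 22.32
eef_pos: [0.4911, 0.2204, 0.1593]
tcp_rot: [0.231, 3.132, -0.001]
wrist_force: [0.1, 0.0, 0.8]
finger_gap: 0.0425
grip_force: 0.0
```

Run:
```python
from h import *
i=camera_info('wrist');p,d=camera('wrist')
for o in cass2('wrist',p,d,i):
    if o[3].min()>.02 and o[3].max()<.06: print(*o)
    if o[0] and 45<o[0]<80: go([o[1],o[2],.0735])
```

```text
None 0.4909 0.1472 [0.0375 0.0281] 1.8 [195 232] nan
61.0 0.492 0.2208 [0.0279 0.0399] -8.5 [281 221] nan
pos [0.4912 0.2205 0.1594] yang 81.55 zax [ 0.001 -0.    -1.   ] gap 0.0427 units [-0.03  0.02  3.44] t 22.3667
24.0 0.494 0.2921 [0.0278 0.0402] -5.4 [366 210] nan
```

Emit:
{"fn": "jog_arm", "kwargs": {"xyz": [[-0.03, 0.02, 0.8], [0, 0, 0.8], [0, 0, 0.8], [0, 0, 0.7], [0, 0, 0.34]], "twist": [[0, 0, 0], [0, 0, 0], [0, 0, 0], [0, 0, 0], [0, 0, 0]], "hand": [0.46, 0.46, 0.46, 0.46, 0.46]}}

```text
time_s: 22.78
eef_pos: [0.4912, 0.2205, 0.0718]
tcp_rot: [-0.231, -3.132, 0.002]
wrist_force: [-13.7, -11.3, 125.2]
finger_gap: 0.0426
grip_force: 67.2
```

Emit:
{"fn": "jog_arm", "kwargs": {"xyz": [[0, 0, 0], [0, 0, 0], [0, 0, 0], [0, 0, 0], [0, 0, 0]], "twist": [[0, 0, 0], [0, 0, 0], [0, 0, 0], [0, 0, 0], [0, 0, 0]], "hand": [0.46, 0.46, 0, 0, 0], "force": 15}}

```text
time_s: 23.2
eef_pos: [0.4919, 0.221, 0.0732]
tcp_rot: [0.231, 3.132, -0.001]
wrist_force: [-0.7, -0.1, 2.3]
finger_gap: 0.0274
grip_force: 15.0
```

Emit:
{"fn": "jog_arm", "kwargs": {"xyz": [[0, 0, 0], [0, 0, 0], [0, 0, -0.1], [0, 0, -0.2], [0, 0, -0.3]], "twist": [[0, 0, 0], [0, 0, 0], [0, 0, 0], [0, 0, 0], [0, 0, 0]], "hand": [0, 0, 0, 0, 0], "force": 30}}

```text
time_s: 23.62
eef_pos: [0.4911, 0.2206, 0.0877]
tcp_rot: [-0.231, -3.132, 0.003]
wrist_force: [-0.1, -0.9, -0.3]
finger_gap: 0.0273
grip_force: 30.0
```

Emit:
{"fn": "jog_arm", "kwargs": {"xyz": [[0, 0, -0.6], [0, 0, -1], [0, 0, -1], [0, 0, -1], [0, 0, -1]], "twist": [[0, 0, 0], [0, 0, 0], [0, 0, 0], [0, 0, 0], [0, 0, 0]], "hand": [0, 0, 0, 0, 0]}}

```text
time_s: 24.03
eef_pos: [0.4914, 0.2209, 0.2046]
tcp_rot: [0.231, 3.133, -0.001]
wrist_force: [0.3, 0.8, -0.3]
finger_gap: 0.0274
grip_force: 30.0
```

Run:
```python
from h import *
go(pt(-.02,0,.14))
```

```text
pos [0.4914 0.2209 0.2046] yang 81.56 zax [ 0.    -0.001 -1.   ] gap 0.0274 units [ -2.86 -19.23   0.39] t 24.0333
```

Gripped, though contact with the floor was harder than wanted (overshoot); I'll approach more slowly from here.

Emit:
{"fn": "jog_arm", "kwargs": {"xyz": [[-0.14, -0.8, 0], [-0.14, -1, 0], [-0.14, -1, 0], [-0.14, -1, 0], [-0.14, -1, 0]], "twist": [[0, 0, 0], [0, 0, 0], [0, 0, 0], [0, 0, 0], [0, 0, 0]], "hand": [0, 0, 0, 0, 0]}}

```text
time_s: 24.45
eef_pos: [0.4911, 0.0987, 0.2036]
tcp_rot: [0.23, 3.132, -0.001]
wrist_force: [0.3, 0.3, -0.3]
finger_gap: 0.0277
grip_force: 30.0
```

Emit:
{"fn": "jog_arm", "kwargs": {"xyz": [[-0.14, -1, 0], [-0.14, -1, 0], [-0.14, -1, 0], [-0.14, -1, 0], [-0.14, -1, 0]], "twist": [[0, 0, 0], [0, 0, 0], [0, 0, 0], [0, 0, 0], [0, 0, 0]], "hand": [0, 0, 0, 0, 0]}}

```text
time_s: 24.87
eef_pos: [0.4901, -0.0277, 0.2037]
tcp_rot: [0.231, 3.132, -0.002]
wrist_force: [0.0, 0.7, -0.9]
finger_gap: 0.0278
grip_force: 30.0
```

Emit:
{"fn": "jog_arm", "kwargs": {"xyz": [[-0.14, -1, 0], [-0.14, -1, 0], [-0.14, -1, 0], [-0.14, -1, 0], [-0.14, -1, 0]], "twist": [[0, 0, 0], [0, 0, 0], [0, 0, 0], [0, 0, 0], [0, 0, 0]], "hand": [0, 0, 0, 0, 0]}}

```text
time_s: 25.28
eef_pos: [0.489, -0.154, 0.2039]
tcp_rot: [0.231, 3.132, -0.002]
wrist_force: [0.4, -0.6, 0.2]
finger_gap: 0.0268
grip_force: 30.0
```

Emit:
{"fn": "jog_arm", "kwargs": {"xyz": [[-0.14, -1, 0], [-0.14, -1, 0], [-0.14, -1, 0], [-0.14, -0.9, 0], [-0.14, -0.55, 0]], "twist": [[0, 0, 0], [0, 0, 0], [0, 0, 0], [0, 0, 0], [0, 0, 0]], "hand": [0, 0, 0, 0, 0]}}

```text
time_s: 25.7
eef_pos: [0.49, -0.2674, 0.2039]
tcp_rot: [0.233, 3.132, -0.003]
wrist_force: [-0.5, 0.0, -0.5]
finger_gap: 0.0275
grip_force: 30.0
```

Emit:
{"fn": "jog_arm", "kwargs": {"xyz": [[0, 0, 0], [0, 0, 0], [0, 0, 0], [0, 0, 0], [0, 0, 0]], "twist": [[0, 0, -0.85], [0, 0, -0.85], [0, 0, -0.83], [0, -1, 0], [0, -1, 0]], "hand": [0, 0, 0, 0, 0]}}

```text
time_s: 26.12
eef_pos: [0.4916, -0.2652, 0.2038]
tcp_rot: [-0.112, 2.961, 0.007]
wrist_force: [-0.8, 0.5, -0.2]
finger_gap: 0.0276
grip_force: 30.0
```

Emit:
{"fn": "jog_arm", "kwargs": {"xyz": [[0, 0, 0], [0, 0, 0], [0, 0, 0], [0, 0, 0], [0, 0, 0]], "twist": [[0, -1, 0], [0, 0, 0], [0, 0, 0], [0, 0, 0], [0, 0, 0]], "hand": [0, 0, 0, 0, 0]}}

```text
time_s: 26.53
eef_pos: [0.4912, -0.2655, 0.2038]
tcp_rot: [-0.107, 2.879, 0.012]
wrist_force: [0.8, 0.2, -0.3]
finger_gap: 0.0278
grip_force: 30.0
```

Run:
```python
from h import *
go(pt(-.02,0,.002));print(Ro.from_matrix(PL@Ro.from_rotvec(sense()['tcp_rot']).as_matrix()).as_rotvec())
```

```text
pos [ 0.4912 -0.2655  0.2038] yang 94.25 zax [ 0.257  0.018 -0.966] gap 0.0278 units [0.07 0.03 5.86] t 26.5333
[ 1.98297102e-03 -3.14009633e+00  2.08980249e-03]
```

Emit:
{"fn": "jog_arm", "kwargs": {"xyz": [[0.07, 0.03, 0.8], [0, 0, 0.9], [0, 0, 0.9], [0, 0, 0.9], [0, 0, 0.8]], "twist": [[0, 0, 0], [0, 0, 0], [0, 0, 0], [0, 0, 0], [0, 0, 0]], "hand": [0, 0, 0, 0, 0]}}

```text
time_s: 26.95
eef_pos: [0.5174, -0.2624, 0.0977]
tcp_rot: [-0.108, 2.879, 0.013]
wrist_force: [0.1, -0.3, -0.3]
finger_gap: 0.0275
grip_force: 30.0
```

Emit:
{"fn": "jog_arm", "kwargs": {"xyz": [[0, 0, 0.6], [0, 0, 0.4], [0, 0, 0.3], [0, 0, 0.2], [0, 0, 0.06]], "twist": [[0, 0, 0], [0, 0, 0], [0, 0, 0], [0, 0, 0], [0, 0, 0]], "hand": [0, 0, 0, 0, 0]}}

```text
time_s: 27.37
eef_pos: [0.5267, -0.2619, 0.0609]
tcp_rot: [-0.107, 2.878, 0.013]
wrist_force: [-0.4, 0.1, 0.6]
finger_gap: 0.0273
grip_force: 30.0
```

Emit:
{"fn": "jog_arm", "kwargs": {"xyz": [[0, 0, 0], [0, 0, 0], [0, 0, 0], [0, 0, 0], [0, 0, 0]], "twist": [[0, 0, 0], [0, 0, 0], [0, 0, 0], [0, 0, 0], [0, 0, 0]], "hand": [0, 0, 0.32, 0.36, 0.46]}}

```text
time_s: 27.78
eef_pos: [0.5265, -0.2623, 0.0619]
tcp_rot: [-0.106, 2.877, 0.012]
wrist_force: [-0.2, -0.3, -0.0]
finger_gap: 0.0375
grip_force: 0.0
```

Emit:
{"fn": "jog_arm", "kwargs": {"xyz": [[0, 0, 0], [0, 0, -0.3], [0, 0, -0.6], [0, 0, -1], [0, 0, -1]], "twist": [[0, 0, 0], [0, 0, 0], [0, 0, 0], [0, 0, 0], [0, 0, 0]], "hand": [0.46, 0.46, 0.46, 0.46, 0.46]}}

```text
time_s: 28.2
eef_pos: [0.5067, -0.2631, 0.1319]
tcp_rot: [-0.106, 2.879, 0.014]
wrist_force: [0.4, -0.6, 0.1]
finger_gap: 0.0421
grip_force: 0.0
```

Emit:
{"fn": "jog_arm", "kwargs": {"xyz": [[0, 0, -1], [0, 0, -1], [0, 0, -1], [0, 0, 0], [0, 0, 0]], "twist": [[0, 1, 0], [0, 1, 0], [0, 1, 0], [0, 0, 0], [0, 0, 0]], "hand": [0.46, 0.46, 0.46, 0.46, 0.46]}}

```text
time_s: 28.62
eef_pos: [0.4963, -0.2645, 0.2067]
tcp_rot: [-0.117, 3.136, -0.004]
wrist_force: [0.3, -0.4, -1.7]
finger_gap: 0.0423
grip_force: 0.0
```

Run:
```python
from h import *
go([.4937,.2916,.2])
p=onplate()
```

```text
pos [ 0.4963 -0.2645  0.2067] yang 94.27 zax [ 0.004 -0.003 -1.   ] gap 0.0423 units [-1.55 22.19  0.21] t 28.6167
plate 61.0 [-0.0178  0.0009] [0.0274 0.0389] 90.0 top h 0.008 tilt 0.007 1014
plate 171.0 [-0.0198 -0.0737] [0.039  0.0275] 0.4 top h 0.0081 tilt 0.011 976
```

Emit:
{"fn": "jog_arm", "kwargs": {"xyz": [[-0.06, 1, 0], [-0.06, 1, 0], [-0.06, 1, 0], [-0.06, 1, 0], [-0.06, 1, 0]], "twist": [[0, 0, 0], [0, 0, 0], [0, 0, 0], [0, 0, 0], [0, 0, 0]], "hand": [0.46, 0.46, 0.46, 0.46, 0.46]}}

```text
time_s: 29.08
eef_pos: [0.4911, -0.1378, 0.2033]
tcp_rot: [0.114, -3.138, -0.0]
wrist_force: [0.6, 0.2, -0.1]
finger_gap: 0.0419
grip_force: 0.0
```

Emit:
{"fn": "jog_arm", "kwargs": {"xyz": [[-0.06, 1, 0], [-0.06, 1, 0], [-0.06, 1, 0], [-0.06, 1, 0], [-0.06, 1, 0]], "twist": [[0, 0, 0], [0, 0, 0], [0, 0, 0], [0, 0, 0], [0, 0, 0]], "hand": [0.46, 0.46, 0.46, 0.46, 0.46]}}

```text
time_s: 29.5
eef_pos: [0.4894, -0.0129, 0.2033]
tcp_rot: [0.114, -3.138, 0.0]
wrist_force: [0.9, -0.2, 0.2]
finger_gap: 0.0425
grip_force: 0.0
```

Emit:
{"fn": "jog_arm", "kwargs": {"xyz": [[-0.06, 1, 0], [-0.06, 1, 0], [-0.06, 1, 0], [-0.06, 1, 0], [-0.06, 1, 0]], "twist": [[0, 0, 0], [0, 0, 0], [0, 0, 0], [0, 0, 0], [0, 0, 0]], "hand": [0.46, 0.46, 0.46, 0.46, 0.46]}}

```text
time_s: 29.92
eef_pos: [0.4879, 0.112, 0.2031]
tcp_rot: [0.114, -3.138, 0.001]
wrist_force: [1.1, -0.8, -0.5]
finger_gap: 0.0421
grip_force: 0.0
```

Emit:
{"fn": "jog_arm", "kwargs": {"xyz": [[-0.06, 1, 0], [-0.06, 1, 0], [-0.06, 1, 0], [-0.06, 1, 0], [-0.06, 1, 0]], "twist": [[0, 0, 0], [0, 0, 0], [0, 0, 0], [0, 0, 0], [0, 0, 0]], "hand": [0.46, 0.46, 0.46, 0.46, 0.46]}}

```text
time_s: 30.33
eef_pos: [0.4864, 0.2369, 0.2029]
tcp_rot: [0.114, -3.138, 0.002]
wrist_force: [0.3, -0.4, -0.2]
finger_gap: 0.0424
grip_force: 0.0
```

Emit:
{"fn": "jog_arm", "kwargs": {"xyz": [[-0.06, 1, 0], [-0.06, 1, 0], [-0.06, 0.2, 0.2], [0, 0, 0.5], [0, 0, 0.5]], "twist": [[0, 0, 0], [0, 0, 0], [0, 0, 0.65], [0, 0, 0.65], [0, 0, 0.65]], "hand": [0.46, 0.46, 0.46, 0.46, 0.46]}}

```text
time_s: 30.75
eef_pos: [0.4873, 0.2916, 0.1728]
tcp_rot: [-0.155, -3.137, 0.001]
wrist_force: [0.3, -0.1, -0.2]
finger_gap: 0.0424
grip_force: 0.0
```

Emit:
{"fn": "jog_arm", "kwargs": {"xyz": [[0, 0, 0.6], [0, 0, 0.6], [0, 0, 0], [0, 0, 0], [0, 0, 0]], "twist": [[0, 0, 0], [0, 0, 0], [0, 0, 0], [0, 0, 0], [0, 0, 0]], "hand": [0.46, 0.46, 0.46, 0.46, 0.46]}}

```text
time_s: 31.17
eef_pos: [0.4881, 0.2913, 0.1445]
tcp_rot: [-0.153, -3.138, 0.001]
wrist_force: [0.9, 0.5, -0.1]
finger_gap: 0.0423
grip_force: 0.0
```

Run:
```python
from h import *
i=camera_info('wrist');p,d=camera('wrist')
for o in cass2('wrist',p,d,i):
    if o[3].min()>.02 and o[3].max()<.06: print(*o)
    if o[0] and 22<o[0]<36 and o[3].min()>.02: go([o[1],o[2],.0742])
```

```text
None 0.4924 0.1475 [0.0377 0.0302] 2.0 [103 246] nan
24.0 0.4956 0.292 [0.0274 0.04  ] -4.8 [283 233] nan
pos [0.4885 0.2916 0.1449] yang 84.44 zax [ 0.001 -0.001 -1.   ] gap 0.0422 units [-0.28  0.05  2.83] t 31.2167
```

Emit:
{"fn": "jog_arm", "kwargs": {"xyz": [[-0.25, 0.03, 0.6], [0, 0, 0.6], [0, 0, 0.6], [0, 0, 0.4], [0, 0, 0.2]], "twist": [[0, 0, 0], [0, 0, 0], [0, 0, 0], [0, 0, 0], [0, 0, 0]], "hand": [0.46, 0.46, 0.46, 0.46, 0.46]}}

```text
time_s: 31.63
eef_pos: [0.4943, 0.2916, 0.0838]
tcp_rot: [-0.152, -3.137, 0.002]
wrist_force: [0.2, 0.2, -0.2]
finger_gap: 0.0422
grip_force: 0.0
```

Emit:
{"fn": "jog_arm", "kwargs": {"xyz": [[0, 0, 0.2], [0, 0, 0.13], [0, 0, 0.1], [0, 0, 0], [0, 0, 0]], "twist": [[0, 0, 0], [0, 0, 0], [0, 0, 0], [0, 0, 0], [0, 0, 0]], "hand": [0.46, 0.46, 0.46, 0.46, 0.46]}}

```text
time_s: 32.05
eef_pos: [0.4948, 0.2919, 0.074]
tcp_rot: [0.152, 3.137, -0.001]
wrist_force: [-0.8, -0.2, 1.3]
finger_gap: 0.0425
grip_force: 0.0
```

Emit:
{"fn": "jog_arm", "kwargs": {"xyz": [[0, 0, 0], [0, 0, 0], [0, 0, 0], [0, 0, 0], [0, 0, 0]], "twist": [[0, 0, 0], [0, 0, 0], [0, 0, 0], [0, 0, 0], [0, 0, 0]], "hand": [0, 0, 0, 0, 0], "force": 15}}

```text
time_s: 32.47
eef_pos: [0.4948, 0.2919, 0.074]
tcp_rot: [0.152, 3.137, -0.001]
wrist_force: [-0.8, 0.1, 3.5]
finger_gap: 0.0279
grip_force: 15.0
```

Emit:
{"fn": "jog_arm", "kwargs": {"xyz": [[0, 0, 0], [0, 0, 0], [0, 0, -0.1], [0, 0, -0.2], [0, 0, -0.3]], "twist": [[0, 0, 0], [0, 0, 0], [0, 0, 0], [0, 0, 0], [0, 0, 0]], "hand": [0, 0, 0, 0, 0], "force": 30}}

```text
time_s: 32.88
eef_pos: [0.494, 0.2915, 0.0885]
tcp_rot: [-0.152, -3.137, 0.003]
wrist_force: [-0.1, -0.4, -0.1]
finger_gap: 0.0272
grip_force: 30.0
```

Emit:
{"fn": "jog_arm", "kwargs": {"xyz": [[0, 0, -0.6], [0, 0, -1], [0, 0, -1], [0, 0, -1], [0, 0, -1]], "twist": [[0, 0, 0], [0, 0, 0], [0, 0, 0], [0, 0, 0], [0, 0, 0]], "hand": [0, 0, 0, 0, 0]}}

```text
time_s: 33.3
eef_pos: [0.4944, 0.2918, 0.2055]
tcp_rot: [0.152, 3.138, -0.002]
wrist_force: [0.9, -0.3, 0.0]
finger_gap: 0.0275
grip_force: 30.0
```

Run:
```python
from h import *
go(pt(-.02,.075,.14))
```

```text
pos [0.4944 0.2918 0.2055] yang 84.46 zax [ 0.    -0.001 -1.   ] gap 0.0275 units [ -1.53 -19.22   0.43] t 33.3
```

Emit:
{"fn": "jog_arm", "kwargs": {"xyz": [[-0.08, -0.8, 0], [-0.08, -1, 0], [-0.08, -1, 0], [-0.08, -1, 0], [-0.08, -1, 0]], "twist": [[0, 0, 0], [0, 0, 0], [0, 0, 0], [0, 0, 0], [0, 0, 0]], "hand": [0, 0, 0, 0, 0]}}

```text
time_s: 33.72
eef_pos: [0.4928, 0.1705, 0.2045]
tcp_rot: [0.151, 3.137, -0.001]
wrist_force: [0.5, 0.2, -1.0]
finger_gap: 0.0273
grip_force: 30.0
```

Emit:
{"fn": "jog_arm", "kwargs": {"xyz": [[-0.08, -1, 0], [-0.08, -1, 0], [-0.08, -1, 0], [-0.08, -1, 0], [-0.08, -1, 0]], "twist": [[0, 0, 0], [0, 0, 0], [0, 0, 0], [0, 0, 0], [0, 0, 0]], "hand": [0, 0, 0, 0, 0]}}

```text
time_s: 34.13
eef_pos: [0.4906, 0.0449, 0.2046]
tcp_rot: [0.152, 3.137, -0.002]
wrist_force: [-0.6, -0.5, 0.5]
finger_gap: 0.0277
grip_force: 30.0
```

Emit:
{"fn": "jog_arm", "kwargs": {"xyz": [[-0.08, -1, 0], [-0.08, -1, 0], [-0.08, -1, 0], [-0.08, -1, 0], [-0.08, -1, 0]], "twist": [[0, 0, 0], [0, 0, 0], [0, 0, 0], [0, 0, 0], [0, 0, 0]], "hand": [0, 0, 0, 0, 0]}}

```text
time_s: 34.55
eef_pos: [0.4885, -0.0805, 0.2048]
tcp_rot: [0.152, 3.137, -0.002]
wrist_force: [0.6, -0.4, -0.1]
finger_gap: 0.0272
grip_force: 30.0
```

Emit:
{"fn": "jog_arm", "kwargs": {"xyz": [[-0.08, -1, 0], [-0.08, -1, 0], [-0.08, -1, 0], [-0.08, -0.9, 0], [-0.08, -0.55, 0]], "twist": [[0, 0, 0], [0, 0, 0], [0, 0, 0], [0, 0, 0], [0, 0, 0]], "hand": [0, 0, 0, 0, 0]}}

```text
time_s: 34.97
eef_pos: [0.4878, -0.1929, 0.2048]
tcp_rot: [0.153, 3.137, -0.003]
wrist_force: [0.3, 0.2, 0.3]
finger_gap: 0.0277
grip_force: 30.0
```

Emit:
{"fn": "jog_arm", "kwargs": {"xyz": [[0, 0, 0], [0, 0, 0], [0, 0, 0], [0, 0, 0], [0, 0, 0]], "twist": [[0, 0, -0.65], [0, 0, -0.65], [0, 0, -0.65], [0, -1, 0], [0, -1, 0]], "hand": [0, 0, 0, 0, 0]}}

```text
time_s: 35.38
eef_pos: [0.4893, -0.1908, 0.2047]
tcp_rot: [-0.111, 2.961, 0.007]
wrist_force: [-0.4, -0.1, 1.0]
finger_gap: 0.0274
grip_force: 30.0
```

Emit:
{"fn": "jog_arm", "kwargs": {"xyz": [[0, 0, 0], [0, 0, 0], [0, 0, 0], [0, 0, 0], [0, 0, 0]], "twist": [[0, -1, 0], [0, 0, 0], [0, 0, 0], [0, 0, 0], [0, 0, 0]], "hand": [0, 0, 0, 0, 0]}}

```text
time_s: 35.8
eef_pos: [0.489, -0.1911, 0.2047]
tcp_rot: [-0.107, 2.879, 0.012]
wrist_force: [-0.1, 0.0, -0.4]
finger_gap: 0.0271
grip_force: 30.0
```

Run:
```python
from h import *
go(pt(-.02,.075,.002));print(Ro.from_matrix(PL@Ro.from_rotvec(sense()['tcp_rot']).as_matrix()).as_rotvec())
```

```text
pos [ 0.489  -0.1911  0.2047] yang 94.24 zax [ 0.258  0.018 -0.966] gap 0.0271 units [0.2  0.05 5.86] t 35.8
[ 1.71749465e-03 -3.14023453e+00  2.07486355e-03]
```

Emit:
{"fn": "jog_arm", "kwargs": {"xyz": [[0.2, 0.05, 0.8], [0, 0, 0.9], [0, 0, 0.9], [0, 0, 0.9], [0, 0, 0.8]], "twist": [[0, 0, 0], [0, 0, 0], [0, 0, 0], [0, 0, 0], [0, 0, 0]], "hand": [0, 0, 0, 0, 0]}}

```text
time_s: 36.22
eef_pos: [0.5119, -0.1878, 0.0978]
tcp_rot: [-0.107, 2.879, 0.013]
wrist_force: [-0.3, 0.1, -0.9]
finger_gap: 0.0276
grip_force: 30.0
```

Emit:
{"fn": "jog_arm", "kwargs": {"xyz": [[0, 0, 0.6], [0, 0, 0.4], [0, 0, 0.3], [0, 0, 0.15], [0, 0, 0.06]], "twist": [[0, 0, 0], [0, 0, 0], [0, 0, 0], [0, 0, 0], [0, 0, 0]], "hand": [0, 0, 0, 0, 0]}}

```text
time_s: 36.63
eef_pos: [0.5209, -0.1873, 0.0623]
tcp_rot: [-0.107, 2.878, 0.013]
wrist_force: [-0.4, 0.3, -0.0]
finger_gap: 0.0271
grip_force: 30.0
```

Emit:
{"fn": "jog_arm", "kwargs": {"xyz": [[0, 0, 0], [0, 0, 0], [0, 0, 0], [0, 0, 0], [0, 0, 0]], "twist": [[0, 0, 0], [0, 0, 0], [0, 0, 0], [0, 0, 0], [0, 0, 0]], "hand": [0, 0, 0.32, 0.36, 0.46]}}

```text
time_s: 37.05
eef_pos: [0.5207, -0.1876, 0.0631]
tcp_rot: [-0.106, 2.877, 0.012]
wrist_force: [0.7, 0.3, 0.1]
finger_gap: 0.0379
grip_force: 0.0
```

Emit:
{"fn": "jog_arm", "kwargs": {"xyz": [[0, 0, 0], [0, 0, -0.3], [0, 0, -0.6], [0, 0, -1], [0, 0, -1]], "twist": [[0, 0, 0], [0, 0, 0], [0, 0, 0], [0, 0, 0], [0, 0, 0]], "hand": [0.46, 0.46, 0.46, 0.46, 0.46]}}

```text
time_s: 37.47
eef_pos: [0.5009, -0.1885, 0.1332]
tcp_rot: [-0.106, 2.88, 0.013]
wrist_force: [0.7, 0.2, 0.7]
finger_gap: 0.0421
grip_force: 0.0
```

Emit:
{"fn": "jog_arm", "kwargs": {"xyz": [[0, 0, -1], [0, 0, -1], [0, 0, -1], [0, 0, 0], [0, 0, 0]], "twist": [[0, 1, 0], [0, 1, 0], [0, 1, 0], [0, 0, 0], [0, 0, 0]], "hand": [0.46, 0.46, 0.46, 0.46, 0.46]}}

```text
time_s: 37.88
eef_pos: [0.4905, -0.1898, 0.2079]
tcp_rot: [-0.117, 3.136, -0.004]
wrist_force: [-0.8, -0.9, -0.1]
finger_gap: 0.0424
grip_force: 0.0
```

Run:
```python
from h import *
go([.33,.2245,.2])
p=onplate();print('side');p=onplate('side');cv2.imwrite('pics/s8.png',p)
```

```text
pos [ 0.4905 -0.1898  0.2079] yang 94.26 zax [ 0.004 -0.002 -1.   ] gap 0.0424 units [ 5.17 17.01  0.26] t 37.8833
plate 61.0 [-0.0155 -0.001 ] [0.0283 0.0392] 89.5 top h 0.008 tilt 0.003 938
plate 31.0 [-0.0198  0.0759] [0.0391 0.0275] 0.1 top h 0.0081 tilt 0.002 1009
plate 171.0 [-0.0197 -0.0739] [0.0287 0.0391] 90.0 top h 0.008 tilt 0.019 1045
side
```

View pics/s8.png

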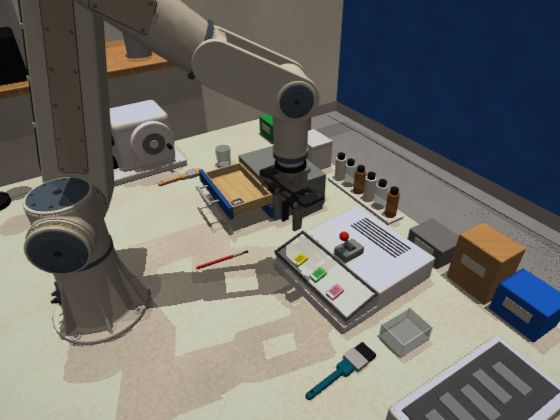

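All three cassettes (300,259), (318,273), (335,291) lie on the plate and the drawer holds only the mould. Now go in front of the handle with the fingers shut and push.

Emit:
{"fn": "jog_arm", "kwargs": {"xyz": [[0.28, 1, 0], [0.28, 1, 0], [0.28, 1, 0], [0.28, 1, 0], [0.28, 1, 0]], "twist": [[0, 0, 0], [0, 0, 0], [0, 0, 0], [0, 0, 0], [0, 0, 0]], "hand": [0, 0, 0, 0, 0]}}

```text
time_s: 38.4
eef_pos: [0.4426, -0.0666, 0.2046]
tcp_rot: [0.114, -3.138, 0.0]
wrist_force: [0.4, 0.2, 0.2]
finger_gap: 0.0109
grip_force: 0.0
```

Emit:
{"fn": "jog_arm", "kwargs": {"xyz": [[0.28, 1, 0], [0.28, 1, 0], [0.28, 1, 0], [0.28, 1, 0], [0.28, 1, 0]], "twist": [[0, 0, 0], [0, 0, 0], [0, 0, 0], [0, 0, 0], [0, 0, 0]], "hand": [0, 0, 0, 0, 0]}}

```text
time_s: 38.82
eef_pos: [0.3986, 0.0552, 0.2047]
tcp_rot: [0.114, -3.138, 0.001]
wrist_force: [-0.3, 1.1, 1.4]
finger_gap: 0.0006
grip_force: 0.0
```

Emit:
{"fn": "jog_arm", "kwargs": {"xyz": [[0.28, 1, 0], [0.28, 1, 0], [0.28, 1, 0], [0.28, 1, 0], [0.28, 1, 0]], "twist": [[0, 0, 0], [0, 0, 0], [0, 0, 0], [0, 0, 0], [0, 0, 0]], "hand": [0, 0, 0, 0, 0]}}

```text
time_s: 39.23
eef_pos: [0.3547, 0.1769, 0.2046]
tcp_rot: [0.114, -3.138, 0.002]
wrist_force: [-0.2, -0.3, -0.3]
finger_gap: 0.0005
grip_force: 0.0
```

Emit:
{"fn": "jog_arm", "kwargs": {"xyz": [[0.28, 1, 0], [0.28, 1, 0], [0, 0, 0], [0, 0, 0], [0, 0, 0]], "twist": [[0, 0, 0], [0, 0, 0], [0, 0, 0.64], [0, 0, 0.64], [0, 0, 0]], "hand": [0, 0, 0, 0, 0]}}

```text
time_s: 39.65
eef_pos: [0.3375, 0.225, 0.2045]
tcp_rot: [-0.063, -3.139, 0.003]
wrist_force: [-0.0, -0.5, -0.7]
finger_gap: 0.0008
grip_force: 0.0
```

Emit:
{"fn": "jog_arm", "kwargs": {"xyz": [[0, 0, 0.5], [0, 0, 0.5], [0, 0, 0], [0, 0, 0], [0, 0, 0]], "twist": [[0, 0, 0], [0, 0, 0], [0, 0, 0], [0, 0, 0], [0, 0, 0]], "hand": [0, 0, 0, 0, 0]}}

```text
time_s: 40.07
eef_pos: [0.3389, 0.2251, 0.1809]
tcp_rot: [-0.06, -3.141, 0.002]
wrist_force: [0.5, 0.8, 0.5]
finger_gap: 0.0008
grip_force: 0.0
```

Run:
```python
from h import *
go([.345,.2245,.079])
i=camera_info('side');p,d=camera('side');W=cloud('side',d,i);hs=cv2.cvtColor(p,cv2.COLOR_BGR2HSV)
b=(hs[...,0]>95)&(hs[...,0]<130)&(hs[...,1]>120)&(W[...,2]>.085)&(W[...,2]<.125)&(W[...,1]>.05)&(W[...,1]<.4)&(W[...,0]>.38)&(W[...,0]<.62)
P=W[b];print('front',np.median(P,0),len(P),cv2.minAreaRect(P[:,:2].astype(np.float32)))
onplate('side');cv2.imwrite('pics/s9.png',p)
```

```text
pos [0.3389 0.2251 0.1809] yang 87.81 zax [-0.    -0.001 -1.   ] gap 0.0008 units [-0.25 -0.01  4.08] t 40.0667
front [0.44082711 0.19170152 0.1096361 ] 339 ((0.44412973523139954, 0.2148478925228119), (0.2690563201904297, 0.01556446310132742), 88.21329498291016)
```

Emit:
{"fn": "jog_arm", "kwargs": {"xyz": [[0, 0, 0.9], [0, 0, 0.9], [0, 0, 0.9], [0, 0, 0.8], [0, 0, 0.58]], "twist": [[0, 0, 0], [0, 0, 0], [0, 0, 0], [0, 0, 0], [0, 0, 0]], "hand": [0, 0, 0, 0, 0]}}

```text
time_s: 40.58
eef_pos: [0.3388, 0.2252, 0.0779]
tcp_rot: [-0.06, -3.141, 0.002]
wrist_force: [0.6, -0.6, -0.9]
finger_gap: 0.0005
grip_force: 0.0
```

Emit:
{"fn": "jog_arm", "kwargs": {"xyz": [[-0.4, 0, 0], [-0.4, 0, 0], [-0.4, 0, 0], [-0.4, 0, 0], [-0.4, 0, 0]], "twist": [[0, 0, 0], [0, 0, 0], [0, 0, 0], [0, 0, 0], [0, 0, 0]], "hand": [0, 0, 0, 0, 0]}}

```text
time_s: 41.0
eef_pos: [0.3909, 0.2238, 0.0799]
tcp_rot: [0.061, 3.139, 0.0]
wrist_force: [0.0, -1.0, 0.2]
finger_gap: 0.0009
grip_force: 0.2
```

Emit:
{"fn": "jog_arm", "kwargs": {"xyz": [[-0.4, 0, 0], [-0.4, 0, 0], [-0.4, 0, 0], [-0.4, 0, 0], [-0.4, 0, 0]], "twist": [[0, 0, 0], [0, 0, 0], [0, 0, 0], [0, 0, 0], [0, 0, 0]], "hand": [0, 0, 0, 0, 0]}}

```text
time_s: 41.42
eef_pos: [0.4399, 0.2214, 0.0789]
tcp_rot: [-0.06, -3.141, 0.002]
wrist_force: [-1.7, 0.7, 2.0]
finger_gap: 0.0006
grip_force: 0.7
```

Emit:
{"fn": "jog_arm", "kwargs": {"xyz": [[-0.4, 0, 0], [-0.4, 0, 0], [-0.4, 0, 0], [-0.4, 0, 0], [-0.4, 0, 0]], "twist": [[0, 0, 0], [0, 0, 0], [0, 0, 0], [0, 0, 0], [0, 0, 0]], "hand": [0, 0, 0, 0, 0]}}

```text
time_s: 41.83
eef_pos: [0.4899, 0.2196, 0.0789]
tcp_rot: [0.06, 3.141, -0.002]
wrist_force: [-2.2, 1.0, 0.6]
finger_gap: 0.0002
grip_force: 0.7
```

Emit:
{"fn": "jog_arm", "kwargs": {"xyz": [[-0.4, 0, 0], [-0.4, 0, 0], [-0.4, 0, 0], [-0.3, 0, 0], [-0.2, 0, 0]], "twist": [[0, 0, 0], [0, 0, 0], [0, 0, 0], [0, 0, 0], [0, 0, 0]], "hand": [0, 0, 0, 0, 0]}}

```text
time_s: 42.25
eef_pos: [0.5325, 0.2179, 0.0788]
tcp_rot: [0.06, 3.141, -0.002]
wrist_force: [-1.2, 0.9, 1.6]
finger_gap: 0.0003
grip_force: 0.6
```

Emit:
{"fn": "jog_arm", "kwargs": {"xyz": [[-0.1, 0, 0], [-0.1, 0, 0], [-0.08, 0, 0], [0, 0, 0], [0, 0, 0]], "twist": [[0, 0, 0], [0, 0, 0], [0, 0, 0], [0, 0, 0], [0, 0, 0]], "hand": [0, 0, 0, 0, 0]}}

```text
time_s: 42.67
eef_pos: [0.535, 0.2177, 0.0786]
tcp_rot: [-0.061, -3.135, 0.003]
wrist_force: [-11.2, 3.6, 8.0]
finger_gap: 0.0005
grip_force: 6.0
```

Drawer is home against its stop (11 N). Back off, rise, and go to the lever.

Emit:
{"fn": "jog_arm", "kwargs": {"xyz": [[0.3, 0, 0], [0.3, 0, 0], [0.2, 0, 0], [0, 0, -0.6], [0, 0, -1]], "twist": [[0, 0, 0], [0, 0, 0], [0, 0, 0], [0, 0, 0], [0, 0, 0]], "hand": [0, 0, 0, 0, 0]}}

```text
time_s: 43.08
eef_pos: [0.516, 0.2177, 0.1171]
tcp_rot: [-0.059, -3.137, 0.005]
wrist_force: [1.1, -0.3, 0.5]
finger_gap: 0.0003
grip_force: 0.0
```

Emit:
{"fn": "jog_arm", "kwargs": {"xyz": [[0, 0, -1], [0, 0, -1], [0, 0, -1], [0, -0.5, -0.6], [0, -1, 0]], "twist": [[0, 0, 0], [0, 0, 0], [0, 0, 0], [0, 0, 0], [0, 0, 0]], "hand": [0, 0, 0, 0, 0]}}

```text
time_s: 43.5
eef_pos: [0.5189, 0.1831, 0.2127]
tcp_rot: [0.057, 3.135, 0.003]
wrist_force: [0.8, -0.3, -0.2]
finger_gap: 0.0004
grip_force: 0.0
```

Emit:
{"fn": "jog_arm", "kwargs": {"xyz": [[0, -1, 0], [0, -1, 0], [0, -1, 0], [0, -1, 0], [0, -1, 0]], "twist": [[0, 0, 0], [0, 0, 0], [0, 0, 0], [0, 0, 0], [0, 0, 0]], "hand": [0, 0, 0, 0, 0]}}

```text
time_s: 43.92
eef_pos: [0.5117, 0.0551, 0.2091]
tcp_rot: [0.06, 3.14, -0.002]
wrist_force: [-0.0, -0.8, 1.9]
finger_gap: 0.0004
grip_force: 0.0
```

Emit:
{"fn": "jog_arm", "kwargs": {"xyz": [[0, -1, 0], [0, -1, 0], [0, -1, 0], [0, -1, 0], [0, -1, 0]], "twist": [[0, 0, 0], [0, 0, 0], [0, 0, 0], [0, 0, 0], [0, 0, 0]], "hand": [0, 0, 0, 0, 0]}}

```text
time_s: 44.33
eef_pos: [0.507, -0.0699, 0.2092]
tcp_rot: [0.06, 3.14, -0.002]
wrist_force: [-0.0, 0.2, -0.4]
finger_gap: 0.0002
grip_force: 0.0
```

Emit:
{"fn": "jog_arm", "kwargs": {"xyz": [[0, -1, 0], [0, -1, 0], [0, -1, 0], [0, -1, 0], [0, -1, 0]], "twist": [[0, 0, 0], [0, 0, 0], [0, 0, 0], [0, 0, 0], [0, 0, 0]], "hand": [0, 0, 0, 0, 0]}}

```text
time_s: 44.75
eef_pos: [0.5022, -0.1948, 0.2094]
tcp_rot: [0.06, 3.14, -0.002]
wrist_force: [1.7, 0.4, -0.2]
finger_gap: 0.0002
grip_force: 0.0
```

Emit:
{"fn": "jog_arm", "kwargs": {"xyz": [[0, -1, 0], [0, -1, 0], [0, -0.5, 0], [0, 0, 0], [0, 0, 0]], "twist": [[0, 0, -0.64], [0, 0, -0.64], [0, 0, 0], [0, 0, 0], [0, 0, 0]], "hand": [0, 0, 0, 0, 0]}}

```text
time_s: 45.17
eef_pos: [0.5027, -0.2558, 0.2092]
tcp_rot: [0.111, -3.139, 0.001]
wrist_force: [-0.3, -0.6, 0.1]
finger_gap: 0.0004
grip_force: 0.0
```

Run:
```python
from h import *
go([.56,-.260,.146])
for n in ('side','scene'):
    i=camera_info(n);p,d=camera(n);W=cloud(n,d,i);hs=cv2.cvtColor(p,cv2.COLOR_BGR2HSV);cv2.imwrite(f'pics/{n}10.png',p)
    b=(hs[...,0]>95)&(hs[...,0]<130)&(hs[...,1]>120)&(W[...,2]>.085)&(W[...,2]<.125)&(W[...,1]>.05)&(W[...,1]<.4)&(W[...,0]>.38)&(W[...,0]<.65)
    P=W[b];print(n,'front',len(P),len(P) and cv2.minAreaRect(P[:,:2].astype(np.float32)))
    r=((hs[...,0]<6)|(hs[...,0]>174))&(hs[...,1]>150)&(W[...,2]>.13)&(W[...,2]<.19)&(W[...,0]>.55)&(W[...,0]<.72)&(abs(W[...,1]+.26)<.06)
    v,u=np.nonzero(r)
    if len(u):
        (cu,cv_),rad=cv2.minEnclosingCircle(np.c_[u,v].astype(np.float32));print('ball',ray(i,cu,cv_,.155),rad,len(u),W[r].max(0),W[r].min(0))
onplate()
```

```text
pos [ 0.5027 -0.2558  0.2092] yang 94.03 zax [-0.    -0.001 -1.   ] gap 0.0004 units [-2.27 -0.33  2.53] t 45.1667
side front 383 ((0.5930174589157104, 0.2116214781999588), (0.27111127972602844, 0.027145937085151672), 86.93573760986328)
ball [ 0.62045973 -0.25490968  0.155     ] 4.472236156463623 58 [ 0.62581745 -0.25020563  0.17295517] [ 0.60523428 -0.26990504  0.1410366 ]
scene front 20 ((0.5914260149002075, 0.19430458545684814), (0.24111849069595337, 0.013587087392807007), 88.6270980834961)
ball [ 0.61731431 -0.25654184  0.155     ] 3.8079864978790283 41 [ 0.63139088 -0.2486262   0.17244809] [ 0.61193987 -0.27056397  0.14930862]
plate 61.0 [-0.0181 -0.0013] [0.0276 0.0326] 90.0 top h 0.008 tilt 0.007 779
plate 24.0 [-0.0191  0.0757] [0.0281 0.039 ] 89.9 top h 0.0081 tilt 0.011 1011
plate 171.0 [-0.0192 -0.0739] [0.0391 0.0276] 0.1 top h 0.008 tilt 0.018 1015
```

Emit:
{"fn": "jog_arm", "kwargs": {"xyz": [[-0.45, -0.11, 0.5], [-0.45, -0.11, 0.6], [-0.45, -0.11, 0.6], [-0.45, 0, 0.6], [-0.45, 0, 0.23]], "twist": [[0, 0, 0], [0, 0, 0], [0, 0, 0], [0, 0, 0], [0, 0, 0]], "hand": [0, 0, 0, 0, 0]}}

```text
time_s: 45.73
eef_pos: [0.5593, -0.2586, 0.1442]
tcp_rot: [0.116, -3.137, -0.001]
wrist_force: [-0.8, 0.3, -0.6]
finger_gap: 0.0002
grip_force: 0.0
```

Emit:
{"fn": "jog_arm", "kwargs": {"xyz": [[-0.3, 0, 0], [-0.3, 0, 0], [-0.3, 0, 0], [-0.3, 0, 0], [-0.3, 0, 0]], "twist": [[0, 0, 0], [0, 0, 0], [0, 0, 0], [0, 0, 0], [0, 0, 0]], "hand": [0, 0, 0, 0, 0]}}

```text
time_s: 46.15
eef_pos: [0.5978, -0.2575, 0.1471]
tcp_rot: [-0.116, 3.139, -0.002]
wrist_force: [-3.7, -0.2, 2.7]
finger_gap: 0.0005
grip_force: 1.5
```

Emit:
{"fn": "jog_arm", "kwargs": {"xyz": [[-0.3, 0, 0], [-0.3, 0, 0], [-0.3, 0, 0], [-0.3, 0, 0], [-0.3, 0, 0]], "twist": [[0, 0, 0], [0, 0, 0], [0, 0, 0], [0, 0, 0], [0, 0, 0]], "hand": [0, 0, 0, 0, 0]}}

```text
time_s: 46.57
eef_pos: [0.6353, -0.2547, 0.1461]
tcp_rot: [-0.115, 3.139, -0.002]
wrist_force: [-1.8, -0.6, 0.8]
finger_gap: 0.0005
grip_force: 0.6
```

Emit:
{"fn": "jog_arm", "kwargs": {"xyz": [[-0.2, 0, 0], [-0.2, 0, 0], [-0.1, 0, 0], [0, 0, 0], [0, 0, 0]], "twist": [[0, 0, 0], [0, 0, 0], [0, 0, 0], [0, 0, 0], [0, 0, 0]], "hand": [0, 0, 0, 0, 0]}}

```text
time_s: 46.98
eef_pos: [0.6472, -0.2537, 0.1461]
tcp_rot: [-0.115, 3.139, -0.002]
wrist_force: [-0.3, 0.3, -0.4]
finger_gap: 0.0006
grip_force: 0.0
```

```bash
cat >> h.py <<'E'
def ball():
  for n in ('side','scene'):
    i=camera_info(n);p,d=camera(n);W=cloud(n,d,i);hs=cv2.cvtColor(p,cv2.COLOR_BGR2HSV);cv2.imwrite(f'pics/{n}11.png',p)
    r=((hs[...,0]<6)|(hs[...,0]>174))&(hs[...,1]>150)&(W[...,2]>.13)&(W[...,2]<.19)&(W[...,0]>.55)&(W[...,0]<.75)&(abs(W[...,1]+.26)<.06)
    v,u=np.nonzero(r)
    if len(u):
        (cu,cv_),rad=cv2.minEnclosingCircle(np.c_[u,v].astype(np.float32));print('ball',ray(i,cu,cv_,.155),rad,len(u))
E
python3 - <<'E'
from h import *
go([.65,-.255,.146]);ball()
E
```

```text
pos [ 0.6472 -0.2537  0.1461] yang 94.21 zax [ 0.    -0.001 -1.   ] gap 0.0006 units [-0.11 -0.06  0.  ] t 46.9833
ball [ 0.67403363 -0.25324007  0.155     ] 4.123205661773682 28
ball [ 0.67033533 -0.25317354  0.155     ] 3.846651792526245 47
```

Nearly all the way; push gently to the stop.

Emit:
{"fn": "jog_arm", "kwargs": {"xyz": [[-0.2, 0, 0], [-0.15, 0, 0], [-0.1, 0, 0], [0, 0, 0], [0, 0, 0]], "twist": [[0, 0, 0], [0, 0, 0], [0, 0, 0], [0, 0, 0], [0, 0, 0]], "hand": [0, 0, 0, 0, 0]}}

```text
time_s: 47.5
eef_pos: [0.6495, -0.2536, 0.1459]
tcp_rot: [0.115, -3.122, -0.001]
wrist_force: [-33.4, -2.7, 20.5]
finger_gap: 0.0001
grip_force: 16.9
```

Emit:
{"fn": "jog_arm", "kwargs": {"xyz": [[0.4, 0, 0], [0.4, 0, 0], [0.6, 0, 0], [0.6, 0, -0.5], [0.5, 0, -1]], "twist": [[0, 0, 0], [0, 0, 0], [0, 0, 0], [0, 0, 0], [0, 0, 0]], "hand": [0, 0, 0, 0, 0]}}

```text
time_s: 47.92
eef_pos: [0.5933, -0.2566, 0.181]
tcp_rot: [0.115, -3.135, -0.002]
wrist_force: [0.6, -0.3, 0.1]
finger_gap: 0.0003
grip_force: 0.0
```

Emit:
{"fn": "jog_arm", "kwargs": {"xyz": [[0, 0, -1], [0, 0, -1], [0, 0, -1], [0, 0, -1], [0, 0, -1]], "twist": [[0, 0, 0], [0, 0, 0], [0, 0, 0], [0, 0, 0], [0, 0, 0]], "hand": [0, 0, 0, 0, 0]}}

```text
time_s: 48.33
eef_pos: [0.596, -0.2572, 0.3102]
tcp_rot: [-0.115, 3.138, -0.002]
wrist_force: [0.9, -0.2, 0.4]
finger_gap: 0.0004
grip_force: 0.0
```

Emit:
{"fn": "jog_arm", "kwargs": {"xyz": [[0, 0, 0], [0, 0, 0], [0, 0, 0], [0, 0, 0], [0, 0, 0]], "twist": [[0, 0, 0], [0, 0, 0], [0, 0, 0], [0, 0, 0], [0, 0, 0]], "hand": [0, 0, 0, 0, 0]}}

```text
time_s: 48.75
eef_pos: [0.5953, -0.2571, 0.3072]
tcp_rot: [0.115, -3.138, 0.0]
wrist_force: [-0.4, 1.0, 0.2]
finger_gap: 0.0003
grip_force: 0.0
```

Run:
```python
from h import *
go([.6,-.255,.3]);ball();onplate()
```

```text
pos [ 0.5953 -0.2571  0.3072] yang 94.21 zax [-0.002 -0.    -1.   ] gap 0.0003 units [-0.19  0.07  0.29] t 48.75
ball [ 0.67228123 -0.25110269  0.155     ] 4.386440277099609 59
ball [ 0.67067434 -0.25367144  0.155     ] 3.8704111576080322 48
plate 61.0 [-0.015 -0.001] [0.0259 0.0396] 89.9 top h 0.008 tilt 0.001 640
plate 24.0 [-0.0189  0.0759] [0.0393 0.0278] 0.0 top h 0.0081 tilt 0.014 678
plate 172.0 [-0.0191 -0.0741] [0.0279 0.0394] 89.8 top h 0.008 tilt 0.012 676
```

View pics/side11.png

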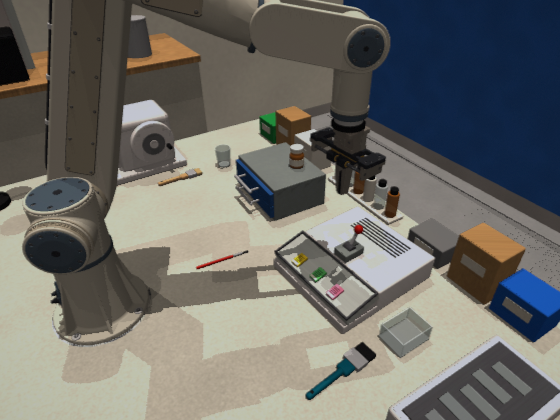

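The side view shows the drawer shut (255,185), the lever swung over (358,229) and the three cassettes on the plate, with the robot clear of everything. Handing in.

```bash
python3 -c "
from rig import *
print(job_done())"
```

```text
the job is handed in; nothing more can be done
None
```

Handed in: three cassettes flat on the plate, drawer home with the mould left in it and lever hard over on its stop, but one reading hit 125 N when the fingers touched the drawer floor at the green cassette, so the 120 N wrist limit may have failed the run (no verdict was returned).

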